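# Grease the polishing spindle

## Robot

A 6-joint arm with a two-finger parallel gripper is mounted at the origin on the work surface. World frame = base frame: x ahead of the robot, y to its left, z up, the work surface at z = 0. Lengths are in m, angles in rad, forces in N, time in s.
With the tool pointing down it reaches from about 0.25 to 0.8 m from the base axis. Payload 3.9 kg.
Tool frame: the origin (TCP) lies on the centre line of the jaws, within the pads' length; the fingertips stand 22 mm ahead of it and the grasp point (between the pads) lies 3 mm ahead of it (ctrl.tip_extent is the distance from the TCP to the fingertips, in m); x points along the fingers, z is the direction in which the jaws open and shut, and the axes are right-handed (so a half turn about x gives the same grasp; the last joint's range is limited). The gripper opens to 85 mm and grips with 20 to 120 N. Pads are 22 mm wide; open, the fingers measure 114 mm over their backs; the gripper's body (76 mm by 85 mm) begins 54 mm behind the grasp point. The pads swing forward as they close: fully open they stand 13 mm farther back than shut.
Start: joints at [1.347, 0.26, -0.138, 1.173, 0, 1.571], TCP at [0.117, 0.512, 0.253] pointing down, gripper open.
Joint ranges: [-2.78, 2.78], [-0.83, 1.72], [-1.28, 1.37], [-1.9, 2.12], [-1.57, 1.48], [-3.14, 3.14]. Speed limits (rad/s): [2.57, 2.57, 3.14, 3.14, 3.14, 3.14].

## Interface

Orientations are given as a 3x3 rotation matrix whose columns are the frame's x, y, z axes.
In Python, from workcell import ctrl gives the robot as it stands.
- The arm moves only by the tool step_arm, never from a script. Its arguments are lists of equal length, an entry for each row: "gripper": the closure, from -1 (fully open) to 1 (shut), so that 0 is half open; "delta_pos": the shift along the tool's x, y, z in m, a list of three; "turn": the turn about the tool's x in rad. A call has 1 to 5 rows; each row shifts and turns the commanded pose from where the row before left it, along the tool's axes as they then stand; what a row does not reach is not made up. A row lasts 1/12 s, in which the tool goes at most 41.7 mm and 7.16 degrees, less where a joint would pass 70% of its speed; a pose out of reach is approached as far as the arm can. A call is refused whole if a number of a shift passes 0.0417 or a number of a turn 0.125, either way. A call with a gripper value outside its range is refused whole. The fingers move at their own pace and stop on an object; "force" is the grip in N (left out, the last holds). Time passes only in rows, so rows that do not move let the fingers close. It gives the time, the measured TCP pose, the force and the opening at its end, in the units of the state.
- ctrl.observe(): the state, without advancing time (a new reading comes with each control period).
- ctrl.camera(name): name is "scene" or "side" or "wrist"; returns a dict with "img" (400x640x3 uint8, blue, green, red), "fx", "fy", "cx", "cy" (pixels), "pose" (4x4, takes a point from camera to world coordinates). Camera axes: x right, y down, z forward; pixel columns grow to the right and rows downward; lengths in m; the calibration is good to about 2 mm. A picture is of the moment at which its call begins. There is no depth.
- ctrl.close_job(): hands the job in, once; it reports no verdict.
The state is a dict: "time_s": time; "joints": joint angles; "qd": joint speeds; "tau": joint torques, N m; "ee_pos": TCP position; "tool_rot": TCP orientation; "force": force on the tool from outside, world axes, zero at the start; "moment": the same for the moment, N m; "width": finger opening in m.
Only numpy, scipy, OpenCV 4.12 (cv2) and the standard library are available. Lean on these libraries where they do the work, as an engineer would, in place of code of your own. Each camera call takes 0.05 s, during which the arm holds its last target. There are 200 camera calls.

## Task

Grease the polishing spindle's bearing: pull the tool cabinet's drawer out to its stop, lift out the red grease gun standing in it, and press the gun's coupler squarely onto the bare, slanting grease nipple (the one without the yellow cap) until it snaps on. Then push the gun in against its spring, as far as it goes, and finish while still holding it pushed in; leave the scraper in the drawer, the pliers and the jar alone.

Things in the scene. Friction and masses are not known exactly. Their poses are not given: they have to be found in the camera images.
- drawer_block (a point): Middle of the top of the wooden block in the drawer, 64 mm above the bench; it moves with the drawer. The block has two holes 28 mm wide, 50 mm to either side along y, 60 mm behind the inside of the drawer's front, which reaches 160 mm above the bench. Gun and scraper stand in the holes (which in which varies). Axes: -x out of the cabinet, z up. The dark cabinet is 230 mm wide (y), 178 mm high.
- drawer_handle (a point): Middle of the drawer's brass bar handle: level, 110 mm long, 10 mm thick, parallel to the drawer's front and 35 mm before it, 142 mm above the bench. Axes as drawer_block's: -x is the way the drawer pulls, y runs along the bar.
- drawer (a joint): How far the drawer is pulled out, m: 0 shut, 0.145 at its stop. About 1.5 N of friction; it stays where it is left.
- gun_center (a point): Centre of the grease gun's barrel: a red tube 36 mm in diameter, 80 mm long with its black end cap; z runs from coupler to cap. Gun about 0.33 kg. At first it stands upright, nose down: the barrel's lower end rests on the drawer's block, the nozzle hangs 40 mm down the hole. The coupler's mouth is 80 mm from this point along -z while the spring is out.
- coupler_seat (a point): Point on the gun's axis inside the coupler where the centre of the nipple's ball head sits once snapped in: 13.6 mm inside the mouth, 66.4 mm from gun_center along -z while the spring is out. Coupler 23 mm across, funnel mouth 19 mm narrowing to 13 mm. Four sprung jaws let the ball through at about 9 to 13 N; it then meets the coupler's end.
- pump (a joint): How far the gun's nozzle is pushed into the barrel against its spring, m: 0 out, 0.012 at the end of its travel. The spring pushes with 12 N at 0 and 18 N at 0.012, so the coupler snaps on first and only then does the barrel move on.
- nipple_head (a point): Centre of the 10 mm brass ball head of the bare nipple, with a red disc 27 mm wide at its foot. z points outward along the nipple, which leans 30 degrees from upright towards the spindle's front (-x, roughly towards the robot). It is 20 mm above the block's surface along the nipple, 127 mm above the bench; under it a neck 7 mm thick and a hexagon 13 mm wide, 6 mm high.
- spindle: Polishing spindle, fixed: green base 150 mm deep (x), 270 wide (y); shaft along y 83 mm above the bench, grey belt guard in the middle 125 mm high, 100 mm wheel on the -y end. Origin: centre of its underside, z up. Two blue bearing blocks stand on it 80 mm either side of the middle (which is which varies), each with a nipple, one of them under a yellow cap.
- bearing: The blue bearing block with the bare nipple, fixed: 127 mm (x) by 34 mm (y), 64 mm high. Origin: centre of its underside, 50 mm above the bench; axes as the spindle's.
- scraper_center (a point): Bystander: scraper with a pear-shaped light wooden handle, 34 mm wide, 70 mm high, standing blade down in the other hole of the drawer's block. The point is half-way up the handle.
- pliers: Bystander: pliers with red handles lying on the bench before the spindle, 150 mm long along x, 12 mm high. Origin: under the pivot, on the bench.
- jar_center (a point): Bystander: amber jar with a dark lid standing on the bench, 52 mm in diameter, 55 mm high. The point is half-way up.

How it is judged:
By the outcome, as a careful person would: the job done as asked, in the order asked, and still so for the second after the job is handed in, while the arm keeps its last pose, push and grip.
It also fails if it takes over 64 s, if anything falls off the work surface, if the arm or the gripper's body presses on something with over 40 N, if the wrist force passes 120 N, or if a joint passes its speed limit or range.

## Working session

There is one attempt and no reset: what is moved stays moved. The work goes in short steps, Python scripts to look and compute and a tool call to move; the robot and the scene stay as the last step left them, time stands still between calls to the robot, and variables do not carry over. Pictures are saved under pics/ and viewed, about 8 in all and at most 12, crops included, and the job is handed in when it is done.

Besides the shell and the picture viewer there is one more tool, called after ">>>" as name(argument=value, ...), one argument or row to a line, values as JSON. step_arm: Moves the arm, as the interface text tells. Its arguments: {"type":"object","properties":{"gripper":{"type":"array"},"delta_pos":{"type":"array"},"turn":{"type":"array"},"force":{"type":"number"}},"required":["gripper","delta_pos","turn"]}

```bash
ls; mkdir -p pics; python3 - <<'E'
from workcell import ctrl
import cv2,numpy as np
np.set_printoptions(precision=4,suppress=True)
for n in("scene","side"):
    c=ctrl.camera(n);cv2.imwrite(f"pics/{n}0.png",c["img"]);print(n,c["fx"],c["fy"],c["cx"],c["cy"]);print(c["pose"])
o=ctrl.observe();print(o)
E
```

```text
pics
scene 380.63949161551443 380.63949161551443 324.03005081558376 200.13055068211384
[[ 0.8018  0.3835 -0.4583  1.0184]
 [ 0.5974 -0.5361  0.5964 -0.5677]
 [-0.017  -0.752  -0.6589  0.7734]
 [ 0.      0.      0.      1.    ]]
side 493.2782632223677 493.2782632223677 324.8634226788527 208.41057023073
[[ 0.7354 -0.3852  0.5576 -0.0348]
 [-0.6774 -0.3949  0.6206 -0.6542]
 [-0.0188 -0.8341 -0.5513  0.7261]
 [ 0.      0.      0.      1.    ]]
{'time_s': 0.1, 'joints': array([ 1.347 ,  0.2606, -0.1393,  1.1727,  0.    ,  1.5708]), 'qd': array([ 0.0015,  0.0001,  0.002 , -0.0017, -0.    , -0.0009]), 'tau': array([ -0.0002, -40.6508,  25.4528,   0.0101,   0.    ,  -0.    ]), 'ee_pos': array([0.1164, 0.5113, 0.2525]), 'tool_rot': array([[-0.0004, -0.9751,  0.2219],
       [-0.0017,  0.2219,  0.9751],
       [-1.    ,  0.    , -0.0018]]), 'force': array([ 0.517 ,  0.0797, -0.1544]), 'moment': array([0.0445, 0.0571, 0.0384]), 'width': 0.08547862597941792}
```

View pics/scene0.png

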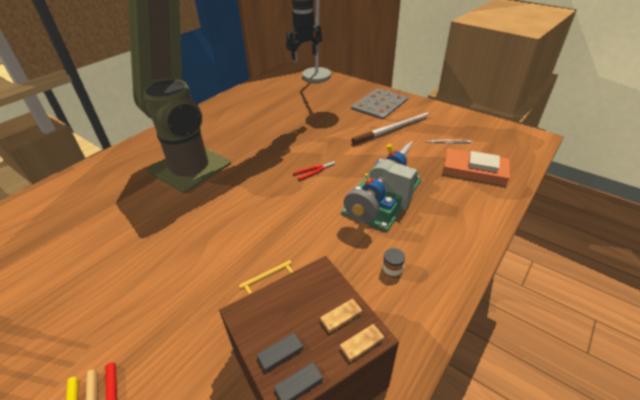

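View pics/side0.png

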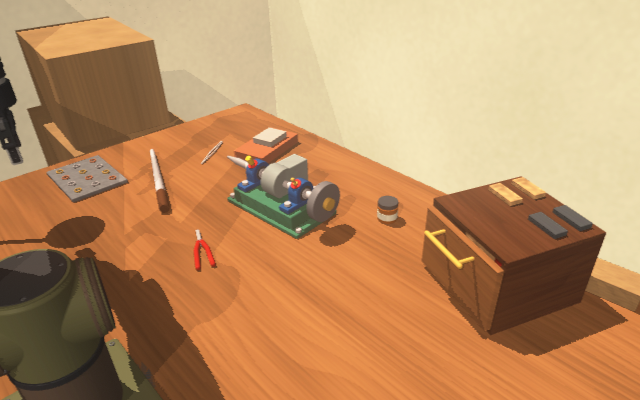

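```bash
cat > h.py <<'E'
import numpy as np,cv2
from workcell import ctrl
np.set_printoptions(precision=4,suppress=True)
def ray(c,uv):
    d=np.array([(uv[0]-c["cx"])/c["fx"],(uv[1]-c["cy"])/c["fy"],1.]);return c["pose"][:3,3],c["pose"][:3,:3]@d
def plane(c,uv,z):
    o,d=ray(c,uv);return o+d*(z-o[2])/d[2]
def tri(*v):
    A=np.zeros((3,3));b=np.zeros(3);R=[]
    for c,uv in v:
        o,d=ray(c,uv);d=d/np.linalg.norm(d);P=np.eye(3)-np.outer(d,d);A+=P;b+=P@o;R.append((P,o))
    x=np.linalg.solve(A,b);return x,[np.linalg.norm(P@(x-o)) for P,o in R]
def proj(c,p):
    q=c["pose"][:3,:3].T@(np.asarray(p)-c["pose"][:3,3]);return np.array([c["fx"]*q[0]/q[2]+c["cx"],c["fy"]*q[1]/q[2]+c["cy"]])
def crop(im,x0,y0,w,h,s):
    return cv2.resize(im[y0:y0+h,x0:x0+w],None,fx=s,fy=s,interpolation=cv2.INTER_CUBIC)
E
python3 - <<'E'
from h import *
a=cv2.imread("pics/scene0.png");b=cv2.imread("pics/side0.png")
A=crop(a,340,135,80,60*5//4,5);A=crop(a,335,135,90,100,4);B=crop(b,225,140,120,100,4)
C=crop(a,215,250,90,80,4);D=crop(b,415,180,120,80,4)
w=480
pad=lambda i,h:cv2.copyMakeBorder(i,0,h-i.shape[0],0,0,cv2.BORDER_CONSTANT)
m=np.vstack([np.hstack([A,pad(B,400)])[:, :840],np.hstack([C,D])[:, :840]])
cv2.imwrite("pics/c1.png",cv2.resize(m[:, :840],(672,576))) 
E
```

```text
(no output)
```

View pics/c1.png

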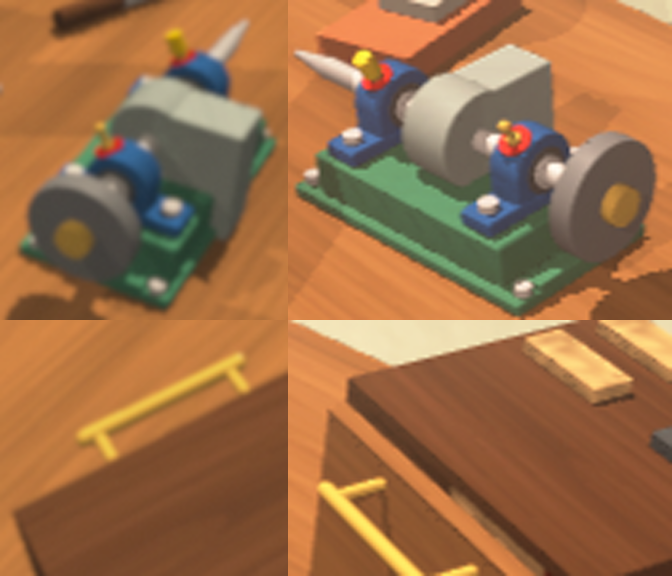

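```bash
python3 - <<'E'
from h import *
S=ctrl.camera("scene");D=ctrl.camera("side")
def ymask(c,x0,y0,x1,y1):
    hsv=cv2.cvtColor(c["img"],cv2.COLOR_BGR2HSV);m=cv2.inRange(hsv,(20,110,90),(32,255,255));k=np.zeros_like(m);k[y0:y1,x0:x1]=m[y0:y1,x0:x1];return k
P={}
for n,c,r in(("S",S,(230,255,300,300)),("D",D,(415,220,480,275))):
    ys,xs=np.nonzero(ymask(c,*r));p=np.c_[xs,ys].astype(float);print(n,len(p),p.min(0),p.max(0))
    P[n]=p
    # bar ends: extremes along x
    e=[p[p[:,0]<=p[:,0].min()+1].mean(0),p[p[:,0]>=p[:,0].max()-1].mean(0)];print(e)
def g(z,su,dv,lab):print(lab,*tri((S,su),(D,dv)),plane(S,su,z),plane(D,dv,z))
q=lambda x,y,x0,y0:(x/3.2+x0-.35,y/3.2+y0-.35)
g(.142,q(82,437,215,150),q(325-288,487,415,80),"hL")
g(.142,q(240,359,215,150),(461,264.5),"hR")
g(.127,q(101,128,335,135),q(504-288,127,225,140),"nip")
g(.083,q(74,240,335,135),q(620-288,205,225,140),"hub")
g(.083,q(246,22,335,135),q(296-288,54,225,140),"tip")
# base corner bolts in both: (scene 157,286),(side 523,288); 
g(.005,q(157,286,335,135),q(523-288,288,225,140),"bolt")
g(.0,(394,263),(388,210),"jar")
g(.178,q(16,514,215,150),(497,263),"cabcorner")
for n,c in(("S",S),("D",D)):
    b,gg,r=[c["img"][...,i].astype(int) for i in range(3)]
    for lab,m in(("ball",(r>120)&(gg>95)&(b<90)&(gg>.62*r)),):
        y0,y1,x0,x1=(165,195,350,385) if n=="S" else (170,195,280,305)
        ys,xs=np.nonzero(m[y0:y1,x0:x1]);print(n,lab,list(zip(xs+x0,ys+y0)))
E
```

```text
S 201 [240. 261.] [291. 292.]
[array([240.6, 285.2]), array([290.375, 268.75 ])]
D 254 [425. 230.] [472. 266.]
[array([425.5714, 232.2857]), array([471.5, 257.5])]
hL [ 0.5966 -0.2717  0.1686] [np.float64(0.041524102732098146), np.float64(0.04152410273209821)] [ 0.5992 -0.3047  0.142 ] [ 0.6432 -0.1999  0.142 ]
hR [ 0.6461 -0.2452  0.1304] [np.float64(0.04600370991530024), np.float64(0.0460037099153002)] [ 0.6388 -0.1986  0.142 ] [ 0.608  -0.3056  0.142 ]
nip [0.6009 0.17   0.1276] [np.float64(0.0007609121917372975), np.float64(0.0007609121917372744)] [0.6    0.1719 0.127 ] [0.601  0.1696 0.127 ]
hub [0.6349 0.0781 0.0836] [np.float64(1.0958392525493555e-05), np.float64(1.0958392525529784e-05)] [0.6346 0.0787 0.083 ] [0.6356 0.0788 0.083 ]
tip [0.5986 0.461  0.083 ] [np.float64(0.0007999516390729669), np.float64(0.0007999516390730171)] [0.5981 0.4624 0.083 ] [0.598  0.4594 0.083 ]
bolt [ 0.649   0.2187 -0.0744] [np.float64(0.000983084326504167), np.float64(0.0009830843265041997)] [0.6839 0.1439 0.005 ] [0.5816 0.1335 0.005 ]
jar [0.7837 0.0171 0.0268] [np.float64(0.001374285772504815
[... 12806 characters left out ...]
.int64(293), np.int64(179)), (np.int64(290), np.int64(180)), (np.int64(291), np.int64(180)), (np.int64(292), np.int64(180)), (np.int64(293), np.int64(180)), (np.int64(291), np.int64(181)), (np.int64(292), np.int64(181)), (np.int64(293), np.int64(181)), (np.int64(294), np.int64(181)), (np.int64(295), np.int64(181)), (np.int64(296), np.int64(181)), (np.int64(294), np.int64(182)), (np.int64(295), np.int64(182)), (np.int64(296), np.int64(182)), (np.int64(297), np.int64(182)), (np.int64(293), np.int64(183)), (np.int64(294), np.int64(183)), (np.int64(295), np.int64(183)), (np.int64(296), np.int64(183)), (np.int64(294), np.int64(184)), (np.int64(295), np.int64(184)), (np.int64(296), np.int64(184))]
```

Count: 3 pictures viewed. The bare nipple is on the -y (wheel-side) bearing, at scene (366,175) and side (292,179). That puts it at (0.601, 0.170, 0.128), which matches the given 127 mm height. The handle centre is about (0.622, -0.252), with the cabinet yawed about -19.4°. The spindle yaw is about +5.4°.

>>> step_arm(
  gripper=[0,0,0,0,0],
  delta_pos=[
    [0,0,0],
    [0,0,0],
    [0,0,0],
    [0,0,0],
    [0,0,0],
  ],
  turn=[0.112,0.112,0.112,0.112,0.112],
  force=40,
)

```text
time_s: 0.62
ee_pos: [0.1165, 0.5117, 0.253]
tool_rot: [[-0.0, -0.704, 0.71], [-0.001, 0.71, 0.704], [-1.0, -0.0, -0.0]]
force: [0.0, -1.3, 0.0]
width: 0.0429
```

>>> step_arm(
  gripper=[0.2,0.2,0.2,0.2,0.2],
  delta_pos=[
    [0,0,0],
    [0,0,0],
    [0,0,0],
    [0,0,0],
    [0,0,0],
  ],
  turn=[0.112,0.112,0.112,0.112,0.112],
)

```text
time_s: 1.03
ee_pos: [0.1165, 0.5117, 0.2531]
tool_rot: [[-0.0, -0.22, 0.976], [-0.001, 0.976, 0.22], [-1.0, -0.001, -0.0]]
force: [0.3, 0.2, -0.5]
width: 0.0342
```

>>> step_arm(
  gripper=[0.35,0.35,0.35,0.35,0.35],
  delta_pos=[
    [0,0,0],
    [0,0,0],
    [0,0,0],
    [0,0,0],
    [0,0,0],
  ],
  turn=[0.112,0.112,0.112,0.112,0.112],
)

```text
time_s: 1.45
ee_pos: [0.1405, 0.5049, 0.2531]
tool_rot: [[-0.026, 0.28, 0.96], [0.007, 0.96, -0.28], [-1.0, -0.0, -0.027]]
force: [0.3, 0.2, -0.7]
width: 0.0278
```

>>> step_arm(
  gripper=[0.38,0.38,0.38,0.38,0.38],
  delta_pos=[
    [0,-0.025,0.028],
    [0,-0.025,0.028],
    [0,-0.025,0.028],
    [0,-0.025,0.028],
    [0,-0.025,0.028],
  ],
  turn=[0,0,0,0,0],
)

```text
time_s: 1.87
ee_pos: [0.2426, 0.342, 0.2498]
tool_rot: [[-0.023, 0.286, 0.958], [0.006, 0.958, -0.286], [-1.0, -0.001, -0.024]]
force: [1.4, -0.7, -0.3]
width: 0.0261
```

>>> step_arm(
  gripper=[0.38,0.38,0.38,0.38,0.38],
  delta_pos=[
    [0,-0.025,0.028],
    [0,-0.025,0.028],
    [0,-0.025,0.028],
    [0,-0.025,0.028],
    [0,-0.025,0.028],
  ],
  turn=[0,0,0,0,0],
)

```text
time_s: 2.28
ee_pos: [0.3408, 0.182, 0.2468]
tool_rot: [[-0.023, 0.287, 0.958], [0.007, 0.958, -0.287], [-1.0, -0.0, -0.024]]
force: [1.3, 0.5, 0.3]
width: 0.0263
```

>>> step_arm(
  gripper=[0.38,0.38,0.38,0.38,0.38],
  delta_pos=[
    [0,-0.025,0.028],
    [0,-0.025,0.028],
    [0,-0.025,0.028],
    [0,-0.025,0.028],
    [0,-0.025,0.028],
  ],
  turn=[0,0,0,0,0],
)

```text
time_s: 2.7
ee_pos: [0.4391, 0.0219, 0.2434]
tool_rot: [[-0.023, 0.288, 0.957], [0.007, 0.958, -0.288], [-1.0, -0.0, -0.024]]
force: [0.2, 2.0, -0.2]
width: 0.0264
```

```bash
python3 -c "
from h import *
o=ctrl.observe();print(o['joints'],o['ee_pos'],o['tool_rot'],o['width'])"
```

```text
[ 0.0447  0.1355 -0.3262  1.1317  0.0077  1.9072] [0.4391 0.0219 0.2434] [[-0.0229  0.2876  0.9575]
 [ 0.0066  0.9577 -0.2875]
 [-0.9997 -0.0002 -0.0239]] 0.026411822768028125
```

>>> step_arm(
  gripper=[0.38,0.38,0.38,0.38,0.38],
  delta_pos=[
    [0,-0.024,0.028],
    [0,-0.024,0.028],
    [0,-0.024,0.028],
    [0,-0.023,0.028],
    [0,-0.023,0.028],
  ],
  turn=[0,0,0,0,0],
)

```text
time_s: 3.12
ee_pos: [0.5393, -0.1312, 0.2398]
tool_rot: [[-0.023, 0.288, 0.957], [0.007, 0.958, -0.288], [-1.0, -0.0, -0.024]]
force: [0.1, 1.1, 0.8]
width: 0.0265
```

>>> step_arm(
  gripper=[0.38,0.38,0.38,0.38,0.38],
  delta_pos=[
    [0,-0.023,0.028],
    [0,-0.023,0.028],
    [0,-0.023,0.028],
    [0,-0.023,0.028],
    [0,0,0],
  ],
  turn=[0,0,0,0,0.047],
)

```text
time_s: 3.53
ee_pos: [0.6225, -0.2554, 0.2348]
tool_rot: [[-0.022, 0.337, 0.941], [0.004, 0.942, -0.337], [-1.0, -0.004, -0.022]]
force: [1.0, -0.1, -0.2]
width: 0.0268
```

```bash
python3 -c "
from h import *
o=ctrl.observe();print(o['joints'],o['ee_pos'],o['tool_rot'],o['width'])
I=[ctrl.camera(n) for n in('scene','side','wrist')]
for n,c in zip(('scene','side','wrist'),I): cv2.imwrite(f'pics/{n}1.png',c['img'])
w=I[2];print(w['fx'],w['cx'],w['cy'],w['pose'])
m=np.hstack([crop(I[0]['img'],200,200,120,120,3),crop(I[1]['img'],390,160,120,120,3)])
cv2.imwrite('pics/c2.png',np.vstack([m,cv2.resize(I[2]['img'],None,fx=.36,fy=.36)[:,:].copy() if 0 else cv2.copyMakeBorder(cv2.resize(I[2]['img'],(384,240)),0,0,0,336,cv2.BORDER_CONSTANT)]))"
```

```text
[-0.3873  0.5461  0.2648  1.3115 -0.0047  1.5269] [ 0.6225 -0.2554  0.2348] [[-0.0222  0.3366  0.9414]
 [ 0.0039  0.9416 -0.3366]
 [-0.9997 -0.0038 -0.0222]] 0.02683350105727218
286.48718347047895 321.2119999178498 191.96362748893785 [[ 0.9421 -0.3076 -0.1332  0.6506]
 [-0.3341 -0.8941 -0.2982 -0.1724]
 [-0.0274  0.3254 -0.9452  0.3561]
 [ 0.      0.      0.      1.    ]]
```

View pics/c2.png

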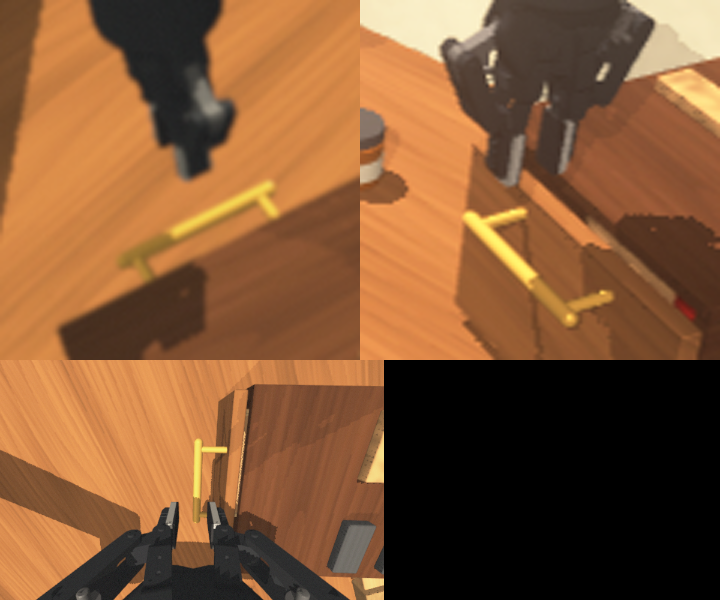

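Count: 4. The bar is parallel to the tool's y and lies between the fingers in x. In the wrist picture its ends are at about (328,135) and (327,267) in full-image pixels. A bit of red shows at the -y end inside the drawer, so the gun is probably in the -y hole.

```bash
python3 -c "
from h import *
P=np.array([[ 0.9421,-0.3076,-0.1332,0.6506],[-0.3341,-0.8941,-0.2982,-0.1724],[-0.0274,0.3254,-0.9452,0.3561],[0,0,0,1]])
c=dict(fx=286.487,fy=286.487,cx=321.21,cy=191.96,pose=P)
im=cv2.imread('pics/wrist1.png');h=cv2.cvtColor(im,cv2.COLOR_BGR2HSV)
m=cv2.inRange(h,(20,110,60),(32,255,255));m[:, :300]=0;m[:,345:]=0;m[:110]=0;m[300:]=0
for r in range(130,275,8):
  x=np.nonzero(m[r])[0]
  if len(x): print(r,x.min(),x.max(),end=' | ')
ys=np.nonzero(m[:,324:331].any(1))[0];print(ys.min(),ys.max())
for uv in((328,135),(327,267)): print(plane(c,uv,.142))
S=dict(np.load('x.npz')) if 0 else None
"
```

```text
138 324 335 | 146 324 344 | 154 324 334 | 162 324 334 | 170 324 333 | 178 323 333 | 186 323 333 | 194 323 333 | 202 323 332 | 210 323 332 | 218 323 332 | 226 322 332 | 131 271
[ 0.6401 -0.1996  0.142 ]
[ 0.6022 -0.3065  0.142 ]
```

>>> step_arm(
  gripper=[0.38,0.38,0.38,0.38,0.38],
  delta_pos=[
    [0.02,0,0],
    [0.02,0,0],
    [0.02,0,0],
    [0.02,0,0],
    [0.009,0,0],
  ],
  turn=[0,0,0,0,0],
)

```text
time_s: 4.1
ee_pos: [0.6159, -0.2473, 0.1466]
tool_rot: [[-0.026, 0.33, 0.944], [0.008, 0.944, -0.33], [-1.0, -0.001, -0.027]]
force: [0.0, -0.2, 0.3]
width: 0.0265
```

>>> step_arm(
  gripper=[1,1,1,1,1],
  delta_pos=[
    [0,0,0],
    [0,0,0],
    [0,0,0],
    [0,0,0],
    [0,0,0],
  ],
  turn=[0,0,0,0,0],
)

```text
time_s: 4.52
ee_pos: [0.6166, -0.2479, 0.148]
tool_rot: [[-0.025, 0.331, 0.943], [0.009, 0.943, -0.331], [-1.0, -0.0, -0.027]]
force: [-0.6, 4.0, -9.2]
width: 0.0095
```

>>> step_arm(
  gripper=[1,1,1,1,1],
  delta_pos=[
    [0,0,-0.01],
    [0,0,-0.015],
    [0,0,-0.015],
    [0,0,-0.015],
    [0,0,-0.015],
  ],
  turn=[0,0,0,0,0],
)

```text
time_s: 4.93
ee_pos: [0.551, -0.2234, 0.1481]
tool_rot: [[-0.024, 0.331, 0.943], [0.012, 0.944, -0.331], [-1.0, 0.003, -0.026]]
force: [5.3, 6.5, -20.1]
width: 0.0095
```

>>> step_arm(
  gripper=[1,1,1,1,1],
  delta_pos=[
    [0.002,0,-0.013],
    [0.001,0,-0.013],
    [0.0004,0,-0.013],
    [0.0004,0,-0.013],
    [0.0004,0,-0.013],
  ],
  turn=[0,0,0,0,0],
)

```text
time_s: 5.35
ee_pos: [0.4918, -0.2013, 0.1479]
tool_rot: [[-0.018, 0.33, 0.944], [0.013, 0.944, -0.33], [-1.0, 0.006, -0.021]]
force: [6.9, 10.9, -9.7]
width: 0.009
```

>>> step_arm(
  gripper=[1,1,1,1,1],
  delta_pos=[
    [0,0,-0.004],
    [0,0,-0.004],
    [0,0,-0.003],
    [0,0,-0.002],
    [0,0,0],
  ],
  turn=[0,0,0,0,0],
)

```text
time_s: 5.77
ee_pos: [0.4876, -0.1998, 0.1481]
tool_rot: [[-0.004, 0.33, 0.944], [0.008, 0.944, -0.33], [-1.0, 0.007, -0.007]]
force: [23.1, 3.1, -29.1]
width: 0.0094
```

>>> step_arm(
  gripper=[0.4,0.4,0.4,0.4,0.4],
  delta_pos=[
    [0,0,0],
    [0,0,0],
    [0,0,0],
    [0,0,0],
    [-0.02,0,0],
  ],
  turn=[0,0,0,0,0],
)

```text
time_s: 6.18
ee_pos: [0.4796, -0.201, 0.1663]
tool_rot: [[-0.021, 0.332, 0.943], [0.005, 0.943, -0.332], [-1.0, -0.002, -0.022]]
force: [0.6, -0.5, 0.5]
width: 0.0257
```

>>> step_arm(
  gripper=[0.2,0.2,0.2,0.2,0.2],
  delta_pos=[
    [-0.03,0,0],
    [-0.03,0,0],
    [-0.03,0,0],
    [-0.03,0,0],
    [-0.03,0,0],
  ],
  turn=[0,0,0,0,0],
)

```text
time_s: 6.6
ee_pos: [0.4804, -0.2012, 0.3199]
tool_rot: [[-0.024, 0.332, 0.943], [0.006, 0.943, -0.332], [-1.0, -0.003, -0.024]]
force: [0.7, -0.7, 0.2]
width: 0.034
```

```bash
python3 -c "
from h import *
o=ctrl.observe();print(o['joints'],o['ee_pos'],o['tool_rot'],o['width'])
I=[ctrl.camera(n) for n in('scene','side','wrist')]
for n,c in zip(('scene','side','wrist'),I): cv2.imwrite(f'pics/{n}2.png',c['img'])
w=I[2];print(w['fx'],w['cx'],w['cy'],w['pose'])
import pickle;pickle.dump(I,open('I2.pkl','wb'))
m=np.hstack([crop(I[0]['img'],160,190,133,120,3),crop(I[1]['img'],360,190,133,120,3)])[:, :798]
cv2.imwrite('pics/c3.png',np.vstack([m,cv2.copyMakeBorder(cv2.resize(I[2]['img'],(384,240)),0,0,0,m.shape[1]-384,cv2.BORDER_CONSTANT)]))"
```

```text
[-0.3944  0.252   0.0235  1.3666 -0.0039  1.5153] [ 0.4804 -0.2012  0.3199] [[-0.0239  0.3323  0.9429]
 [ 0.0058  0.9432 -0.3323]
 [-0.9997 -0.0025 -0.0245]] 0.03401171440176889
286.48718347047895 321.2119999178498 191.96362748893785 [[ 0.9428 -0.3096 -0.1233  0.5126]
 [-0.3329 -0.8928 -0.3034 -0.1229]
 [-0.0162  0.3271 -0.9449  0.4438]
 [ 0.      0.      0.      1.    ]]
```

View pics/c3.png

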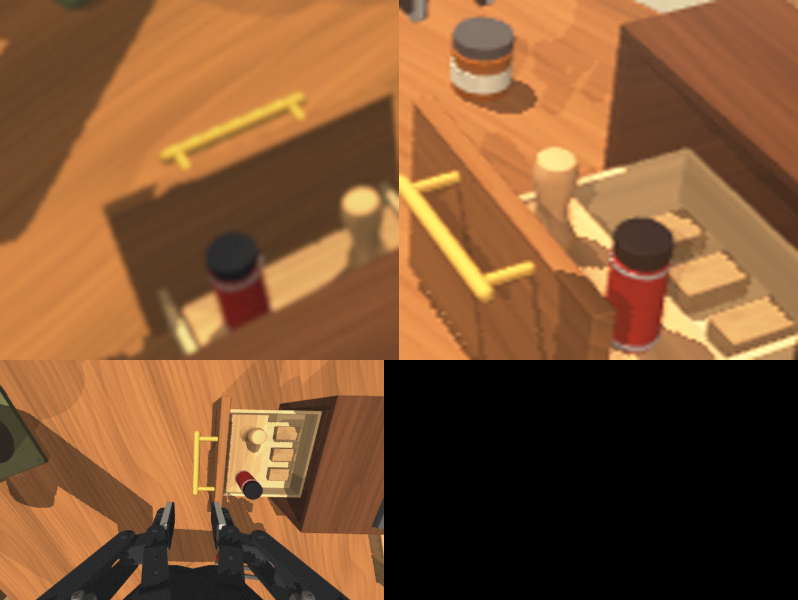

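Count: 5. The drawer is open. The gun, a red barrel with a black cap, stands upright in the -y hole, and the scraper is in the other one. The cap top is at scene (237,274), side (441,269) and wrist (420,216).

```bash
python3 -c "
from h import *
import pickle;S,D,W=pickle.load(open('I2.pkl','rb'))
for c,uv in((S,(237,273.7)),(D,(441,268.4)),(W,(420,216.5))): print('cap',plane(c,uv,.144))
print(tri((S,(237,273.7)),(D,(441,268.4)),(W,(420,216.5))))
for c,u,v in((S,(215.5,241.5),(260,222.5)),(W,(326.7,121.7),(325.8,220))):
  a,b=plane(c,u,.142),plane(c,v,.142);print('h',a,b,(a+b)/2)
h=cv2.cvtColor(W['img'],cv2.COLOR_BGR2HSV)
m=((W['img'].max(2)<75)).astype('uint8');m[:,:380]=0;m[:,450:]=0;m[:190]=0;m[245:]=0
n,l,s,ce=cv2.connectedComponentsWithStats(m);print(s,ce)
y=cv2.inRange(h,(20,110,60),(32,255,255));y[:,:300]=0;y[:,340:]=0;y[:100]=0;y[240:]=0
ys=np.nonzero(y[:,322:330].any(1))[0];print(ys.min(),ys.max(),np.nonzero(y[170])[0])
"
```

```text
cap [ 0.5722 -0.2876  0.144 ]
cap [ 0.571  -0.2884  0.144 ]
cap [ 0.5695 -0.2837  0.144 ]
(array([ 0.5711, -0.2865,  0.1419]), [np.float64(0.0004110955667209976), np.float64(0.0017989538769234929), np.float64(0.0017958309053694463)])
h [ 0.4648 -0.2521  0.142 ] [ 0.5039 -0.149   0.142 ] [ 0.4843 -0.2005  0.142 ]
h [ 0.504  -0.1497  0.142 ] [ 0.4668 -0.2539  0.142 ] [ 0.4854 -0.2018  0.142 ]
[[     0      0    640    400 255244]
 [   405    202     32     30    756]] [[319.2006 199.4494]
 [420.5847 216.5913]]
118 224 [323 324 325 326 327 328 329]
```

>>> step_arm(
  gripper=[-0.3,-0.3,-0.3,-0.3,-0.3],
  delta_pos=[
    [0,0,0],
    [0,0,0],
    [0,0,0],
    [0,0,0],
    [0,0,0],
  ],
  turn=[-0.121,-0.121,-0.121,-0.121,-0.121],
)

```text
time_s: 7.17
ee_pos: [0.4803, -0.2009, 0.3165]
tool_rot: [[-0.026, -0.269, 0.963], [0.007, 0.963, 0.269], [-1.0, 0.014, -0.024]]
force: [0.6, 0.1, -0.6]
width: 0.0556
```

>>> step_arm(
  gripper=[-0.3,-0.3,-0.3,-0.3,-0.3],
  delta_pos=[
    [0,0,0],
    [0,0,0],
    [0,0,0],
    [0,0,0],
    [0,0,0],
  ],
  turn=[-0.121,-0.121,-0.121,-0.121,-0.121],
)

```text
time_s: 7.58
ee_pos: [0.4803, -0.2009, 0.3165]
tool_rot: [[-0.026, -0.769, 0.639], [0.007, 0.639, 0.769], [-1.0, 0.025, -0.011]]
force: [-0.2, -0.1, 0.9]
width: 0.0559
```

>>> step_arm(
  gripper=[-0.3,-0.3,-0.3],
  delta_pos=[
    [0,0,0],
    [0,0,0],
    [0,0,0],
  ],
  turn=[-0.121,-0.121,-0.121],
)

```text
time_s: 7.83
ee_pos: [0.4803, -0.2009, 0.3165]
tool_rot: [[-0.026, -0.946, 0.324], [0.007, 0.324, 0.946], [-1.0, 0.027, -0.002]]
force: [0.0, -0.0, 0.1]
width: 0.0553
```

>>> step_arm(
  gripper=[-0.3,-0.3,-0.3,-0.3,-0.3],
  delta_pos=[
    [0,-0.03,-0.012],
    [0,-0.03,-0.012],
    [0,-0.03,-0.012],
    [0,-0.029,-0.012],
    [0,0,0],
  ],
  turn=[0,0,0,0,0],
)

```text
time_s: 8.25
ee_pos: [0.5806, -0.289, 0.3106]
tool_rot: [[-0.026, -0.943, 0.332], [0.006, 0.331, 0.943], [-1.0, 0.027, -0.003]]
force: [0.9, -0.9, -0.8]
width: 0.0554
```

```bash
python3 -c "
from h import *
o=ctrl.observe();print(o['joints'],o['ee_pos'],o['tool_rot'],o['width'])"
```

```text
[-0.4591  0.4943  0.3699  1.4726 -0.0059 -0.1211] [ 0.5806 -0.289   0.3106] [[-0.0261 -0.9431  0.3315]
 [ 0.0063  0.3315  0.9434]
 [-0.9996  0.0267 -0.0026]] 0.05539416192053483
```

>>> step_arm(
  gripper=[-0.3,-0.3,-0.3,-0.3,-0.3],
  delta_pos=[
    [0.025,0.004,0],
    [0.025,0,0],
    [0.025,0,0],
    [0.025,0,0],
    [0.025,0,0],
  ],
  turn=[0,0,0,0,0],
)

```text
time_s: 8.67
ee_pos: [0.5696, -0.2828, 0.1881]
tool_rot: [[-0.026, -0.944, 0.33], [0.007, 0.33, 0.944], [-1.0, 0.027, -0.002]]
force: [-0.3, 0.6, -0.4]
width: 0.0554
```

>>> step_arm(
  gripper=[-0.3,-0.3,-0.3,-0.3,-0.3],
  delta_pos=[
    [0.02,0,0],
    [0.02,0,0],
    [0.02,0,0],
    [0.013,0,0],
    [0,0,0],
  ],
  turn=[0,0,0,0,0],
)

```text
time_s: 9.08
ee_pos: [0.5657, -0.2812, 0.1129]
tool_rot: [[-0.032, -0.943, 0.33], [0.01, 0.33, 0.944], [-0.999, 0.033, -0.001]]
force: [-1.5, 0.1, -0.3]
width: 0.0556
```

```bash
python3 -c "
from h import *
o=ctrl.observe();print(o['joints'],o['ee_pos'],o['tool_rot'],o['width'],o['force'])
I=[ctrl.camera(n) for n in('scene','side','wrist')]
m=np.hstack([crop(I[0]['img'],180,215,133,120,3),crop(I[1]['img'],380,190,133,120,3)])[:, :798]
cv2.imwrite('pics/c4.png',np.vstack([m,cv2.copyMakeBorder(cv2.resize(I[2]['img'],(384,240)),0,0,0,m.shape[1]-384,cv2.BORDER_CONSTANT)]))"
```

```text
[-0.459   0.5457 -0.0632  0.9948 -0.0049 -0.1227] [ 0.5657 -0.2812  0.1129] [[-0.0317 -0.9435  0.3299]
 [ 0.0102  0.3298  0.944 ]
 [-0.9994  0.0333 -0.0008]] 0.05555376307142236 [-1.4612  0.0738 -0.335 ]
```

View pics/c4.png

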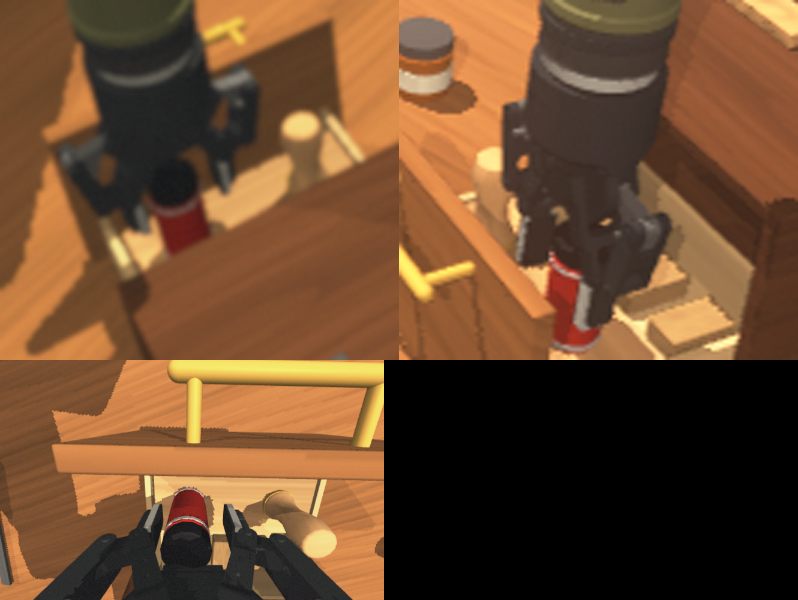

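>>> step_arm(
  gripper=[-0.3,-0.3,-0.3,0.6,0.6],
  delta_pos=[
    [0,-0.003,-0.0015],
    [0,-0.003,-0.0015],
    [0,0,0],
    [0,0,0],
    [0,0,0],
  ],
  turn=[0,0,0,0,0],
  force=100,
)

```text
time_s: 9.65
ee_pos: [0.5749, -0.2887, 0.1178]
tool_rot: [[-0.022, -0.944, 0.33], [0.005, 0.33, 0.944], [-1.0, 0.023, -0.003]]
force: [-0.3, 0.1, 3.8]
width: 0.0346
```

>>> step_arm(
  gripper=[0.6,0.6,0.6,0.6,0.6],
  delta_pos=[
    [0,0,0],
    [0,0,0],
    [0,0,0],
    [0,0,0],
    [0,0,0],
  ],
  turn=[0,0,0,0,0],
)

```text
time_s: 10.07
ee_pos: [0.5748, -0.2886, 0.1179]
tool_rot: [[-0.022, -0.944, 0.33], [0.005, 0.33, 0.944], [-1.0, 0.022, -0.003]]
force: [-0.7, -2.5, 5.5]
width: 0.0343
```

```bash
python3 -c "
from h import *
o=ctrl.observe();print(o['joints'],o['ee_pos'],o['tool_rot'],o['width'],o['force'])"
```

```text
[-0.4627  0.5529 -0.0358  1.0041 -0.0056 -0.1262] [ 0.5748 -0.2886  0.1179] [[-0.0221 -0.9437  0.3301]
 [ 0.0047  0.3301  0.9439]
 [-0.9997  0.0225 -0.0028]] 0.03433640076774069 [-0.7401 -2.4895  5.5156]
```

>>> step_arm(
  gripper=[0.6,0.6,0.6,0.6,0.6],
  delta_pos=[
    [-0.01,0,0],
    [-0.02,0,0],
    [-0.025,0,0],
    [-0.03,0,0],
    [-0.03,0,0],
  ],
  turn=[0,0,0,0,0],
)

```text
time_s: 10.48
ee_pos: [0.576, -0.2873, 0.2316]
tool_rot: [[-0.027, -0.944, 0.329], [0.01, 0.329, 0.944], [-1.0, 0.029, 0.0]]
force: [1.0, -1.2, -3.9]
width: 0.0341
```

>>> step_arm(
  gripper=[0.6,0.6,0.6,0.6,0.6],
  delta_pos=[
    [-0.03,0,0],
    [-0.03,0,0],
    [-0.03,0,0],
    [-0.03,0,0],
    [-0.03,0,0],
  ],
  turn=[0,0,0,0,0],
)

```text
time_s: 10.9
ee_pos: [0.58, -0.2884, 0.3825]
tool_rot: [[-0.025, -0.944, 0.329], [0.009, 0.329, 0.944], [-1.0, 0.027, 0.0]]
force: [0.1, -0.5, -4.2]
width: 0.0338
```

```bash
python3 -c "
from h import *
o=ctrl.observe();print(o['joints'],o['ee_pos'],o['tool_rot'],o['width'],o['force'])"
```

```text
[-0.46    0.5135  0.5887  1.6725 -0.0033 -0.1243] [ 0.58   -0.2884  0.3825] [[-0.0253 -0.9439  0.3294]
 [ 0.0089  0.3293  0.9442]
 [-0.9996  0.0268  0.    ]] 0.033821603608433046 [ 0.1307 -0.4517 -4.2361]
```

>>> step_arm(
  gripper=[0.6,0.6,0.6,0.6],
  delta_pos=[
    [0,0,0],
    [0,0,0],
    [0,0,0],
    [0,0,0],
  ],
  turn=[-0.108,-0.108,-0.108,-0.108],
)

```text
time_s: 11.23
ee_pos: [0.5804, -0.2887, 0.381]
tool_rot: [[-0.025, -0.995, -0.101], [0.009, -0.102, 0.995], [-1.0, 0.024, 0.011]]
force: [-0.2, -0.1, -3.4]
width: 0.0345
```

>>> step_arm(
  gripper=[0.6,0.6,0.6,0.6,0.6],
  delta_pos=[
    [0,0.011,0.035],
    [0,0.011,0.035],
    [0,0.011,0.035],
    [0,0.011,0.035],
    [0,0.011,0.035],
  ],
  turn=[0,0,0,0,0],
)

```text
time_s: 11.65
ee_pos: [0.5075, -0.1185, 0.3836]
tool_rot: [[-0.026, -0.995, -0.095], [0.009, -0.096, 0.995], [-1.0, 0.025, 0.011]]
force: [0.6, -0.2, -3.1]
width: 0.0343
```

>>> step_arm(
  gripper=[0.6,0.6,0.6,0.6,0.6],
  delta_pos=[
    [0,0.011,0.035],
    [0,0.011,0.035],
    [0,0.011,0.035],
    [0,0.011,0.035],
    [0,0.011,0.02],
  ],
  turn=[0,0,0,0,0],
)

```text
time_s: 12.07
ee_pos: [0.4368, 0.0366, 0.3867]
tool_rot: [[-0.026, -0.995, -0.098], [0.009, -0.098, 0.995], [-1.0, 0.025, 0.012]]
force: [0.1, -0.5, -3.1]
width: 0.0342
```

>>> step_arm(
  gripper=[0.6,0.6,0.6,0.6,0.6],
  delta_pos=[
    [-0.03,0,0],
    [-0.03,0,0],
    [-0.03,0,0],
    [-0.03,0,0],
    [-0.03,0,0],
  ],
  turn=[0,0,0,0,0],
)

```text
time_s: 12.48
ee_pos: [0.4414, 0.033, 0.5382]
tool_rot: [[-0.026, -0.995, -0.096], [0.007, -0.097, 0.995], [-1.0, 0.025, 0.01]]
force: [1.5, 0.7, -3.8]
width: 0.0341
```

```bash
python3 -c "
from h import *
o=ctrl.observe();print(o['joints'],o['ee_pos'],o['tool_rot'],o['width'],o['force'])"
```

```text
[ 0.0685  0.1907  0.5201  1.9252  0.0092 -0.0283] [0.4414 0.033  0.5382] [[-0.0255 -0.995  -0.0964]
 [ 0.0074 -0.0966  0.9953]
 [-0.9996  0.0247  0.0099]] 0.03411352520654169 [ 1.5019  0.6971 -3.7923]
```

>>> step_arm(
  gripper=[0.6,0.6,0.6,0.6,0.6],
  delta_pos=[
    [-0.03,0,0.002],
    [-0.03,0,0.002],
    [-0.03,0,0.002],
    [-0.03,0,0.002],
    [-0.03,0,0.002],
  ],
  turn=[0,0,0,0,0],
)

```text
time_s: 12.9
ee_pos: [0.425, 0.0405, 0.6177]
tool_rot: [[0.04, -0.995, -0.096], [0.013, -0.095, 0.995], [-0.999, -0.041, 0.009]]
force: [-0.4, -0.1, -4.1]
width: 0.0341
```

>>> step_arm(
  gripper=[0.6,0.6,0.6,0.6,0.6],
  delta_pos=[
    [-0.03,0,0],
    [-0.03,0,0],
    [-0.03,0,0],
    [-0.03,0,0],
    [-0.03,0,0],
  ],
  turn=[0,0,0,0,0],
)

```text
time_s: 13.32
ee_pos: [0.3932, 0.0366, 0.6589]
tool_rot: [[0.145, -0.985, -0.095], [0.021, -0.093, 0.995], [-0.989, -0.147, 0.007]]
force: [-0.4, 0.6, -3.2]
width: 0.0345
```

```bash
python3 -c "
from h import *
o=ctrl.observe();print(o['joints'],o['ee_pos'],o['tool_rot'],o['width'],o['force'])"
```

```text
[ 0.0861  0.1331  0.8265  2.1171  0.0087 -0.0083] [0.3932 0.0366 0.6589] [[ 0.1453 -0.9848 -0.0955]
 [ 0.0213 -0.0934  0.9954]
 [-0.9892 -0.1466  0.0074]] 0.03445848479300003 [-0.4013  0.5916 -3.2312]
```

>>> step_arm(
  gripper=[0.6,0.6,0.6,0.6,0.6],
  delta_pos=[
    [-0.035,0,0],
    [-0.035,0,0],
    [-0.035,0,0],
    [-0.035,0,0],
    [-0.035,0,0],
  ],
  turn=[0,0,0,0,0],
)

```text
time_s: 13.73
ee_pos: [0.3499, 0.0323, 0.7029]
tool_rot: [[0.263, -0.96, -0.095], [0.032, -0.09, 0.995], [-0.964, -0.265, 0.007]]
force: [0.9, 0.3, -3.2]
width: 0.034
```

>>> step_arm(
  gripper=[0.6,0.6,0.6,0.6,0.6],
  delta_pos=[
    [-0.035,0,0],
    [-0.035,0,0],
    [-0.035,0,0],
    [-0.035,0,0],
    [-0.035,0,0],
  ],
  turn=[0,0,0,0,0],
)

```text
time_s: 14.15
ee_pos: [0.299, 0.0276, 0.7417]
tool_rot: [[0.375, -0.922, -0.095], [0.041, -0.086, 0.995], [-0.926, -0.377, 0.005]]
force: [0.1, 0.5, -3.0]
width: 0.034
```

```bash
python3 -c "
from h import *
o=ctrl.observe();print(o['joints'],o['ee_pos'],o['tool_rot'],o['width'],o['force'])"
```

```text
[ 0.0825 -0.069   0.8632  2.1167  0.0097 -0.0097] [0.299  0.0276 0.7417] [[ 0.3748 -0.9222 -0.095 ]
 [ 0.0407 -0.086   0.9955]
 [-0.9262 -0.3769  0.0053]] 0.034021045035004575 [ 0.088   0.485  -2.9678]
```

>>> step_arm(
  gripper=[0.6,0.6,0.6,0.6,0.6],
  delta_pos=[
    [-0.035,0,0],
    [-0.035,0,0],
    [-0.035,0,0],
    [-0.035,0,0],
    [-0.033,0,0],
  ],
  turn=[0,0,0,0,0],
)

```text
time_s: 14.57
ee_pos: [0.2425, 0.0231, 0.7746]
tool_rot: [[0.48, -0.872, -0.094], [0.049, -0.081, 0.996], [-0.876, -0.483, 0.004]]
force: [0.3, -0.1, -4.5]
width: 0.0339
```

```bash
python3 -c "
from h import *
o=ctrl.observe();print(o['joints'],o['ee_pos'],o['tool_rot'],o['width'],o['force'])
P=np.array([0.601,.17,.1276]);n=np.array([-.498,-.047,.866]);
g=P+n*150;print(o['tool_rot'].T@(P+n*.150-o['ee_pos']))"
```

```text
[ 0.0857 -0.1744  0.8755  2.1167  0.0077 -0.0058] [0.2425 0.0231 0.7746] [[ 0.4805 -0.8719 -0.0943]
 [ 0.049  -0.0807  0.9955]
 [-0.8756 -0.483   0.004 ]] 0.03388511100550041 [ 0.3273 -0.1288 -4.5424]
[ 0.596  -0.009   0.1104]
```

>>> step_arm(
  gripper=[0.6,0.6,0.6,0.6,0.6],
  delta_pos=[
    [0.02,0,0.005],
    [0.033,0,0.008],
    [0.033,0,0.008],
    [0.033,0,0.008],
    [0.033,0,0.008],
  ],
  turn=[0,0,0,0,0],
)

```text
time_s: 14.98
ee_pos: [0.3127, 0.0679, 0.6391]
tool_rot: [[0.479, -0.873, -0.095], [0.05, -0.081, 0.995], [-0.876, -0.481, 0.004]]
force: [0.6, -0.2, -2.9]
width: 0.0343
```

>>> step_arm(
  gripper=[0.6,0.6,0.6,0.6,0.6],
  delta_pos=[
    [0.033,0,0.008],
    [0.033,0,0.008],
    [0.033,0,0.008],
    [0.033,0,0.008],
    [0.033,0,0.008],
  ],
  turn=[0,0,0,0,0],
)

```text
time_s: 15.4
ee_pos: [0.388, 0.1157, 0.4942]
tool_rot: [[0.478, -0.873, -0.095], [0.049, -0.081, 0.995], [-0.877, -0.48, 0.004]]
force: [0.5, -0.6, -2.9]
width: 0.0342
```

>>> step_arm(
  gripper=[0.6,0.6,0.6,0.6,0.6],
  delta_pos=[
    [0.033,0,0.008],
    [0.033,0,0.008],
    [0.033,0,0.008],
    [0.033,0,0.008],
    [0.033,0,0.008],
  ],
  turn=[0,0,0,0,0],
)

```text
time_s: 15.82
ee_pos: [0.4631, 0.1635, 0.3497]
tool_rot: [[0.477, -0.874, -0.095], [0.049, -0.081, 0.995], [-0.877, -0.48, 0.004]]
force: [0.6, 0.4, -3.5]
width: 0.034
```

```bash
cat > st.py <<'E'
from h import *
o=ctrl.observe();print(o['time_s'],o['joints'],o['ee_pos'],o['tool_rot'],o['width'],o['force'],sep='\n')
P=np.array([0.601,.17,.1276]);n=np.array([-.498,-.047,.866])
print('to pre',o['tool_rot'].T@(P+n*.150-o['ee_pos']))
E
python3 st.py
```

```text
15.8167
[ 0.4347 -0.1559 -0.4651  0.7843 -0.1571  0.3025]
[0.4631 0.1635 0.3497]
[[ 0.4774 -0.8736 -0.0948]
 [ 0.0491 -0.0811  0.9955]
 [-0.8773 -0.4799  0.0042]]
0.03402253246607024
[ 0.5624  0.4316 -3.5335]
to pre [ 0.111  -0.011  -0.0069]
```

>>> step_arm(
  gripper=[0.6,0.6,0.6,0.6,0.6],
  delta_pos=[
    [0.03,-0.003,-0.002],
    [0.03,-0.003,-0.002],
    [0.025,-0.003,-0.002],
    [0.015,-0.002,-0.001],
    [0.008,0,0],
  ],
  turn=[0,0,0,0,0],
)

```text
time_s: 16.23
ee_pos: [0.5245, 0.1618, 0.2589]
tool_rot: [[0.474, -0.875, -0.094], [0.047, -0.081, 0.996], [-0.879, -0.477, 0.003]]
force: [0.0, 0.6, -3.4]
width: 0.0342
```

```bash
python3 st.py; python3 -c "
from h import *
I=[ctrl.camera(n) for n in('scene','side','wrist')]
import pickle;pickle.dump(I,open('I3.pkl','wb'))
x=crop(I[0]['img'],310,85,100,130,4);y=crop(I[1]['img'],235,85,100,130,4)
cv2.imwrite('pics/c5.png',np.hstack([x,y]))"
```

```text
16.2333
[ 0.368  -0.0055 -0.5749  0.5198 -0.1269  0.2436]
[0.5245 0.1618 0.2589]
[[ 0.4742 -0.8754 -0.0938]
 [ 0.0472 -0.0811  0.9956]
 [-0.8792 -0.4765  0.0029]]
0.034169131898360024
[ 0.0139  0.5602 -3.4084]
to pre [ 0.0021 -0.001   0.001 ]
```

View pics/c5.png

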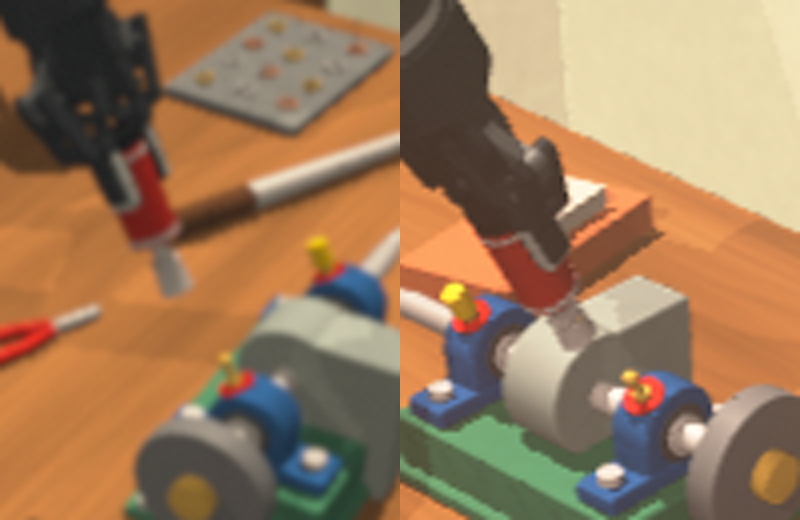

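```bash
python3 -c "
from h import *
import pickle;S,D,W=pickle.load(open('I3.pkl','rb'))
o=ctrl.observe();T=o['ee_pos'];x=o['tool_rot'][:,0]
for nm,d in(('barrelbot',.0539),('mouth',.0939)):
  print(nm,T+x*d,(proj(S,T+x*d)-(310,85))*4+1.5,(proj(D,T+x*d)-(235,85))*4+1.5)
P=np.array([0.601,.17,.1276]);n=np.array([-.498,-.047,.866])
for k in(0,-.02): print('nip',(proj(S,P+n*k)-(310,85))*4+1.5,(proj(D,P+n*k)-(235,85))*4+1.5)
# pixel measurement of coupler region & barrel edges
for c,x0,y0,nm in((S,310,85,'S'),(D,235,85,'D')):
  b,g,r=[c['img'][...,i].astype(int) for i in range(3)]
  red=((r>90)&(g<60)&(b<60)).astype('uint8')
  n_,l,s,ce=cv2.connectedComponentsWithStats(red)
  for i in range(1,n_):
    if s[i,4]>15 and x0<ce[i,0]<x0+100 and y0<ce[i,1]<y0+130:
      print(nm,s[i],(ce[i]-(x0,y0))*4+1.5)
"
```

```text
barrelbot [0.5504 0.1649 0.2142] [164.8736 235.4911] [157.7784 279.8312]
mouth [0.5694 0.1668 0.1791] [188.3112 286.9397] [186.2697 322.0849]
nip [226.1507 361.2431] [229.6468 377.7216]
nip [237.6265 385.3215] [242.7674 395.9151]
S [340 123  14  22 154] [147.4221 202.7468]
D [258 146  20  16 171] [132.3538 276.4006]
```

```bash
python3 -c "
from h import *
import pickle;S,D,W=pickle.load(open('I3.pkl','rb'))
a=crop(S['img'],325,115,50,75,8);b=crop(D['img'],255,130,50,75,8)
for im in(a,b):
  for k in range(0,600,80): cv2.putText(im,str(k),(0,k+8),0,.35,(255,255,255),1);cv2.line(im,(0,k),(6,k),(255,255,255),1);cv2.line(im,(k,0),(k,6),(255,255,255),1)
cv2.imwrite('pics/c6.png',np.hstack([a,b]))"
```

```text
(no output)
```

View pics/c6.png

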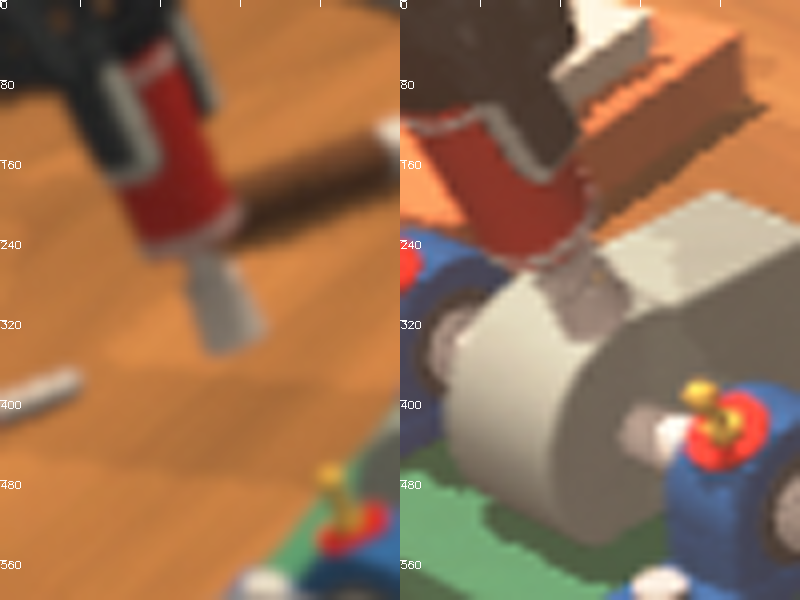

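```bash
python3 -c "
from h import *
import pickle;S,D,W=pickle.load(open('I3.pkl','rb'))
s=lambda u,v:(u/8+325-.44,v/8+115-.44)
d=lambda u,v:(u/8+255-.44,v/8+130-.44)
o=ctrl.observe();T=o['ee_pos'];R=o['tool_rot']
q={}
for nm,a,b in(('mouth',(238,340),(200,319)),('barrel',(192,233),(151,236)),('ball',(333,475),(300,395)),('disc',(353,527),(326,432))):
  p,e=tri((S,s(*a)),(D,d(*b)));q[nm]=p;print(nm,p,np.array(e),'tool frame',R.T@(p-T))
for a,b in(('barrel','mouth'),('ball','disc')):
  v=q[b]-q[a];print(np.linalg.norm(v),v/np.linalg.norm(v))
print(R[:,0])
"
```

```text
mouth [0.5621 0.1657 0.1726] [0.0016 0.0016] tool frame [ 0.096   0.0096 -0.0005]
barrel [0.544  0.162  0.2093] [0.0031 0.0031] tool frame [ 0.0551  0.0081 -0.0023]
ball [0.6005 0.1701 0.1293] [0.0012 0.0012] tool frame [ 0.1525 -0.0036  0.0001]
disc [0.61   0.1702 0.1116] [0.0005 0.0005] tool frame [ 0.1726 -0.0035 -0.0008]
0.04102542962650434 [ 0.4405  0.0889 -0.8933]
0.020139438406139278 [ 0.4752  0.0033 -0.8799]
[ 0.4765  0.0484 -0.8778]
```

```bash
python3 -c "
from h import *
import pickle;S,D,W=pickle.load(open('I3.pkl','rb'))
o=ctrl.observe();T=o['ee_pos'];R=o['tool_rot']
print(W['pose'][:3,:3].T@R, R.T@(W['pose'][:3,3]-T))
for p in((.0939,0,0),(.0539,0,0),(.0939,.009,0),(.0539,.008,0)): print(p,proj(W,T+R@np.array(p)))
P=np.array([0.6005,.17,.128]);print('ball',proj(W,P))
im=crop(W['img'],220,120,200,150,4)
for k in range(0,800,100): cv2.putText(im,str(220+k//4),(k,10),0,.35,(255,255,255),1);cv2.line(im,(k,0),(k,6),(255,255,255),1)
for k in range(0,600,100): cv2.putText(im,str(120+k//4),(0,k+4),0,.35,(255,255,255),1)
cv2.imwrite('pics/c7.png',im)"
```

```text
[[ 0.0001 -0.0009  1.    ]
 [-0.3215 -0.9469 -0.0009]
 [ 0.9469 -0.3215 -0.0004]] [-0.1195  0.0846  0.0004]
(0.0939, 0, 0) [320.8129 206.3756]
(0.0539, 0, 0) [320.7284 228.471 ]
(0.0939, 0.009, 0) [320.7972 195.7761]
(0.0539, 0.008, 0) [320.7105 217.4765]
ball [320.9401 187.0895]
```

View pics/c7.png

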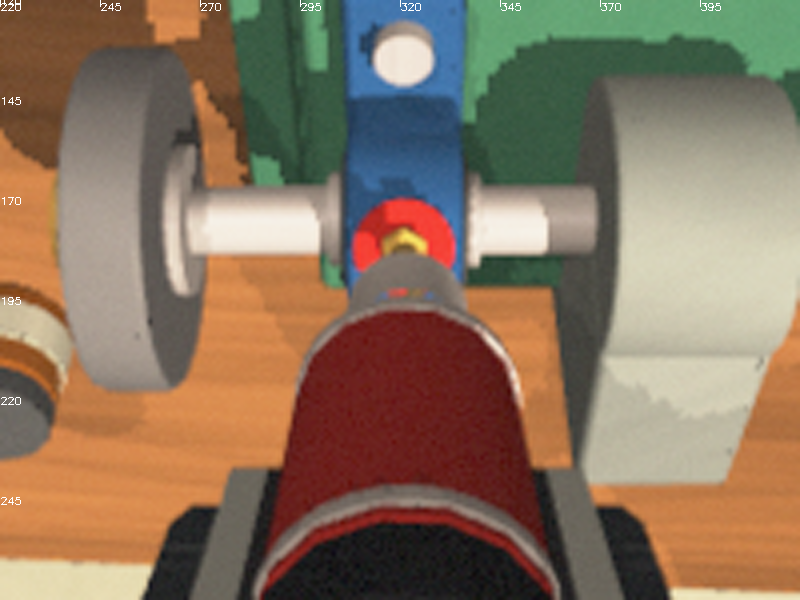

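Count: 9. Laterally the gun and the nipple line up: gun axis at column about 321.5, ball at about 321. The gun sits some 6-8 mm towards tool +y, and its lean needs checking. I'll get the barrel edge angles from the two fixed cameras.

```bash
python3 -c "
from h import *
import pickle;S,D,W=pickle.load(open('I3.pkl','rb'))
o=ctrl.observe();T=o['ee_pos'];R=o['tool_rot']
def red(c):
  h=cv2.cvtColor(c['img'],cv2.COLOR_BGR2HSV);H=h[...,0].astype(int)
  return ((H<6)|(H>174))&(h[...,1]>150)&(h[...,2]>60)
for nm,c,side,r0,r1 in(('S',S,1,124,139),('D',D,-1,149,160)):
  m=red(c);pts=[]
  x0,x1=(335,357) if nm=='S' else (254,285)
  for r in range(r0,r1):
    x=np.nonzero(m[r,x0:x1])[0]+x0
    if len(x): pts.append((x.max() if side>0 else x.min(),r))
  pts=np.array(pts,float);print(nm,pts[:,0].astype(int));k=np.polyfit(pts[:,1],pts[:,0],1);print('edge slope',k[0],'angle',np.degrees(np.arctan(k[0])),'mid',np.polyval(k,(r0+r1)/2),(r0+r1)/2)
  for dl in(-.05,0,.05,.1):
   for y0 in(0,.008):
    ax=R@np.array([np.cos(dl),np.sin(dl),0]);E=[]
    for s in(-.01,.05):
      p=T+R@np.array([0,y0,0])+ax*s;v=p-c['pose'][:3,3];w=np.cross(ax,v);w/=np.linalg.norm(w)
      e=[proj(c,p+.018*w),proj(c,p-.018*w)];e.sort(key=lambda a:a[0]);E.append(e[1] if side>0 else e[0])
    d=E[1]-E[0];rm=(r0+r1)/2;print(dl,y0,'pred angle %.1f'%np.degrees(np.arctan2(d[0],d[1])),'x at mid row %.1f'%(E[0][0]+d[0]/d[1]*(rm-E[0][1])))
"
```

```text
S [347 348 348 348 349 349 349 349 349 350 350 350 351 351 352]
edge slope 0.2892857142857124 angle 16.134401085558117 mid 349.47797619047617 131.5
-0.05 0 pred angle 26.4 x at mid row 353.4
-0.05 0.008 pred angle 26.5 x at mid row 350.7
0 0 pred angle 24.1 x at mid row 352.9
0 0.008 pred angle 24.2 x at mid row 350.3
0.05 0 pred angle 21.7 x at mid row 352.5
0.05 0.008 pred angle 21.9 x at mid row 349.9
0.1 0 pred angle 19.3 x at mid row 352.1
0.1 0.008 pred angle 19.5 x at mid row 349.5
D [259 260 260 261 261 262 263 263 264 264 265]
edge slope 0.5818181818181908 angle 30.19162296095799 mid 262.2909090909091 154.5
-0.05 0 pred angle 38.5 x at mid row 265.3
-0.05 0.008 pred angle 38.9 x at mid row 261.0
0 0 pred angle 35.0 x at mid row 264.3
0 0.008 pred angle 35.4 x at mid row 260.2
0.05 0 pred angle 31.6 x at mid row 263.4
0.05 0.008 pred angle 32.0 x at mid row 259.6
0.1 0 pred angle 28.3 x at mid row 262.6
0.1 0.008 pred angle 28.7 x at mid row 258.9
```

>>> step_arm(
  gripper=[0.6,0.6,0.6,0.6,0.6],
  delta_pos=[
    [-0.02,0,0],
    [-0.035,0,0],
    [-0.035,0.001,-0.007],
    [-0.035,0.001,-0.007],
    [-0.035,0.001,-0.007],
  ],
  turn=[0,0,0,0,0],
  force=120,
)

```text
time_s: 16.8
ee_pos: [0.4466, 0.1333, 0.4042]
tool_rot: [[0.481, -0.872, -0.095], [0.05, -0.081, 0.995], [-0.876, -0.483, 0.005]]
force: [1.6, 0.2, -3.6]
width: 0.034
```

>>> step_arm(
  gripper=[0.6,0.6,0.6,0.6,0.6],
  delta_pos=[
    [-0.036,0.001,-0.008],
    [-0.036,0.001,-0.008],
    [-0.036,0.001,-0.008],
    [-0.036,0.001,-0.008],
    [-0.036,0.001,-0.008],
  ],
  turn=[0,0,0,0,0],
)

```text
time_s: 17.22
ee_pos: [0.359, 0.0838, 0.5597]
tool_rot: [[0.482, -0.871, -0.095], [0.05, -0.081, 0.995], [-0.875, -0.484, 0.005]]
force: [0.7, 0.3, -4.0]
width: 0.0339
```

>>> step_arm(
  gripper=[0.6,0.6,0.6,0.6,0.6],
  delta_pos=[
    [-0.036,0.001,-0.008],
    [-0.036,0.001,-0.008],
    [-0.036,0.001,-0.008],
    [-0.036,0.001,-0.008],
    [-0.036,0.001,-0.008],
  ],
  turn=[0,0,0,0,0],
)

```text
time_s: 17.63
ee_pos: [0.2712, 0.0349, 0.7147]
tool_rot: [[0.483, -0.87, -0.096], [0.05, -0.082, 0.995], [-0.874, -0.486, 0.004]]
force: [2.4, -0.8, -2.8]
width: 0.034
```

>>> step_arm(
  gripper=[0.6,0.6,0.6,0.6,0.6],
  delta_pos=[
    [-0.036,0,-0.004],
    [-0.036,0,0],
    [-0.036,0,0],
    [-0.036,0,0],
    [-0.036,0,0],
  ],
  turn=[0,0,0,0,0],
)

```text
time_s: 18.05
ee_pos: [0.2028, 0.0222, 0.7908]
tool_rot: [[0.541, -0.835, -0.097], [0.058, -0.077, 0.995], [-0.839, -0.544, 0.007]]
force: [-0.1, -0.6, -4.8]
width: 0.0337
```

```bash
python3 st.py
```

```text
18.05
[ 0.1155 -0.2442  0.8775  2.1172 -0.0046  0.0193]
[0.2028 0.0222 0.7908]
[[ 0.541  -0.8354 -0.0967]
 [ 0.0582 -0.0775  0.9953]
 [-0.839  -0.5441  0.0067]]
0.033728677029309886
[-0.1171 -0.5975 -4.7819]
to pre [0.6306 0.009  0.1053]
```

>>> step_arm(
  gripper=[0.6,0.6],
  delta_pos=[
    [-0.03,0,0],
    [0,0,0],
  ],
  turn=[0,0],
)

```text
time_s: 18.22
ee_pos: [0.1894, 0.0204, 0.7955]
tool_rot: [[0.561, -0.822, -0.096], [0.06, -0.075, 0.995], [-0.826, -0.564, 0.007]]
force: [-1.0, -0.3, -3.4]
width: 0.0338
```

```bash
python3 st.py
```

```text
18.2167
[ 0.1112 -0.2675  0.8782  2.1174 -0.0024  0.0162]
[0.1894 0.0204 0.7955]
[[ 0.5607 -0.8224 -0.0963]
 [ 0.0602 -0.0755  0.9953]
 [-0.8259 -0.5638  0.0072]]
0.03379285822390984
[-0.9661 -0.3397 -3.3881]
to pre [0.6418 0.0156 0.1056]
```

>>> step_arm(
  gripper=[0.6,0.6,0.6,0.6,0.6],
  delta_pos=[
    [0.02,0,0.005],
    [0.035,0.001,0.007],
    [0.035,0.001,0.007],
    [0.035,0.001,0.007],
    [0.035,0.001,0.007],
  ],
  turn=[0,0,0,0,0],
)

```text
time_s: 18.63
ee_pos: [0.2763, 0.0635, 0.6557]
tool_rot: [[0.553, -0.828, -0.098], [0.059, -0.078, 0.995], [-0.831, -0.556, 0.006]]
force: [0.6, 0.1, -3.2]
width: 0.034
```

>>> step_arm(
  gripper=[0.6,0.6,0.6,0.6,0.6],
  delta_pos=[
    [0.035,0.001,0.007],
    [0.035,0.001,0.007],
    [0.035,0.001,0.007],
    [0.035,0.001,0.007],
    [0.035,0.001,0.007],
  ],
  turn=[0,0,0,0,0],
)

```text
time_s: 19.05
ee_pos: [0.3655, 0.1078, 0.5072]
tool_rot: [[0.552, -0.828, -0.097], [0.058, -0.078, 0.995], [-0.832, -0.555, 0.006]]
force: [0.8, -0.4, -3.1]
width: 0.0336
```

>>> step_arm(
  gripper=[0.6,0.6,0.6,0.6,0.6],
  delta_pos=[
    [0.035,0.001,0.007],
    [0.035,0.001,0.007],
    [0.035,0.001,0.007],
    [0.035,0.001,0.007],
    [0.035,0.001,0.007],
  ],
  turn=[0,0,0,0,0],
)

```text
time_s: 19.47
ee_pos: [0.4544, 0.1522, 0.3595]
tool_rot: [[0.551, -0.829, -0.097], [0.058, -0.077, 0.995], [-0.832, -0.554, 0.006]]
force: [0.5, 0.2, -3.5]
width: 0.0339
```

```bash
python3 st.py
```

```text
19.4667
[ 0.4354 -0.2327 -0.5427  0.6983 -0.1808  0.2878]
[0.4544 0.1522 0.3595]
[[ 0.5515 -0.8286 -0.0968]
 [ 0.0582 -0.0775  0.9953]
 [-0.8322 -0.5545  0.0055]]
0.03388455075549986
[ 0.451   0.2095 -3.4943]
to pre [ 0.1252 -0.0039  0.0032]
```

>>> step_arm(
  gripper=[0.6,0.6,0.6,0.6,0.6],
  delta_pos=[
    [0.035,-0.002,0.001],
    [0.035,-0.002,0.001],
    [0.03,-0.001,0.001],
    [0.018,0,0],
    [0.005,0,0],
  ],
  turn=[0,0,0,0,0],
)

```text
time_s: 19.88
ee_pos: [0.525, 0.1619, 0.258]
tool_rot: [[0.546, -0.832, -0.096], [0.056, -0.078, 0.995], [-0.836, -0.549, 0.004]]
force: [-1.3, -1.2, -4.4]
width: 0.0339
```

```bash
python3 st.py; python3 -c "
from h import *
I=[ctrl.camera(n) for n in('scene','side','wrist')]
import pickle;pickle.dump(I,open('I4.pkl','wb'))
S,D,W=I
a=crop(S['img'],330,125,50,75,8);b=crop(D['img'],258,135,50,75,8);w=crop(W['img'],270,140,100,100,6)[:600,:]
w=crop(W['img'],285,150,75,100,6)
print(w.shape)
for im in(a,b):
  for k in range(0,600,80): cv2.putText(im,str(k),(0,k+8),0,.35,(255,255,255),1)
w=cv2.resize(W['img'][150:250,270:370],(400,400),interpolation=cv2.INTER_CUBIC)
m=np.hstack([a[:, :400],b[:, :400]])
cv2.imwrite('pics/c8.png',m);cv2.imwrite('pics/c8w.png',w)"
```

```text
19.8833
[ 0.3814 -0.0416 -0.6627  0.3863 -0.152   0.2423]
[0.525  0.1619 0.258 ]
[[ 0.5463 -0.8321 -0.0961]
 [ 0.056  -0.0782  0.9954]
 [-0.8357 -0.5492  0.0039]]
0.03392185346866891
[-1.2621 -1.2    -4.4416]
to pre [ 0.0012 -0.0009  0.0009]
(600, 450, 3)
```

View pics/c8.png

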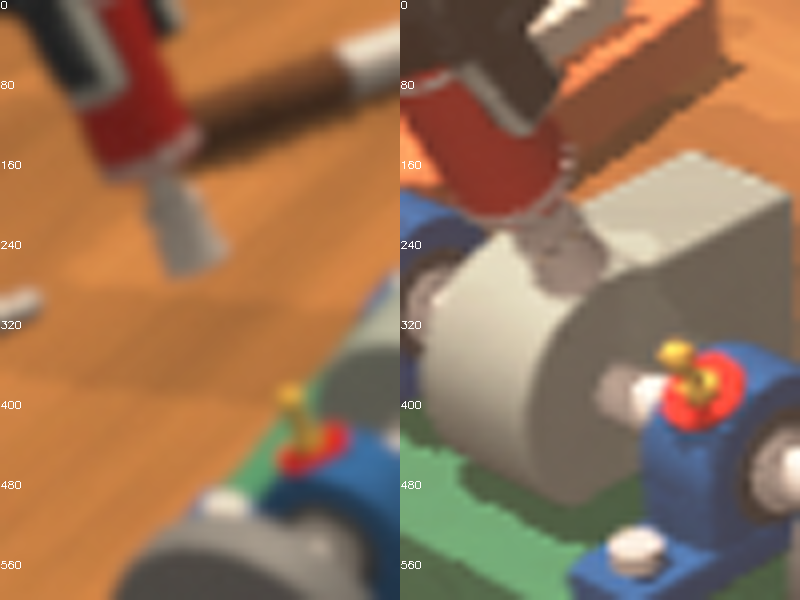

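```bash
python3 -c "
from h import *
import pickle;S,D,W=pickle.load(open('I4.pkl','rb'))
s=lambda u,v:(u/8+330-.44,v/8+125-.44)
d=lambda u,v:(u/8+258-.44,v/8+135-.44)
o=ctrl.observe();T=o['ee_pos'];R=o['tool_rot']
q={}
for nm,a,b in(('mouth',(202,261),(173,268)),('barrel',(152,155),(121,187)),('ball',(292,397),(276,352)),('disc',(314,448),(303,390))):
  p,e=tri((S,s(*a)),(D,d(*b)));q[nm]=p;print(nm,p,np.array(e),'tool frame',R.T@(p-T))
for a,b in(('barrel','mouth'),('ball','disc')):
  v=q[b]-q[a];print(np.linalg.norm(v),v/np.linalg.norm(v))
ax=R@np.array([np.cos(.06),np.sin(.06),0]);print('gun ax',ax)
n=np.array([.498,.047,-.866])
v=q['ball']-q['mouth'];print('dist along n',v@n,'perp in tool',R.T@(v-(v@n)*n))
"
```

```text
mouth [0.5633 0.1672 0.1736] [0. 0.] tool frame [0.0954 0.0201 0.0002]
barrel [0.5439 0.1631 0.2099] [0.0012 0.0012] tool frame [ 0.0543  0.0162 -0.0018]
ball [0.6006 0.1696 0.1298] [0.0004 0.0004] tool frame [ 0.1527  0.0134 -0.0013]
disc [0.6106 0.1701 0.1118] [0.0002 0.0002] tool frame [ 0.1731  0.0151 -0.0019]
0.041329870175863266 [ 0.4684  0.0982 -0.878 ]
0.020513434100196872 [ 0.4864  0.0227 -0.8734]
gun ax [ 0.5026  0.0539 -0.8628]
dist along n 0.05672151703818142 perp in tool [ 0.0007 -0.0104 -0.0011]
```

View pics/c8w.png

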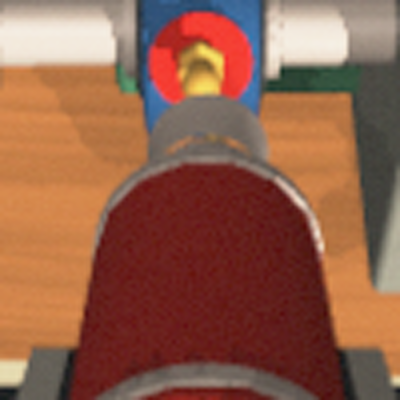

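Count: 11. In the wrist view the gun has crept about 6-7 mm towards tool +y in the grip since the last look (coupler rim at row 174, was 183). I'll check numerically whether it's still creeping.

```bash
cat > wr.py <<'E'
from h import *
import pickle
def meas(W):
    b,g,r=[W['img'][...,i].astype(int) for i in range(3)]
    col=slice(318,325)
    red=((r>60)&(g<45)&(b<45)&(r>2.2*g))[:,col].mean(1)>.6
    rows=np.nonzero(red[185:270])[0]+185
    # first long red run = barrel; report first row and end
    runs=np.split(rows,np.nonzero(np.diff(rows)>1)[0]+1);runs=[(q[0],q[-1]) for q in runs if len(q)>5]
    sat=(W['img'].max(2).astype(int)-W['img'].min(2))[:,col].mean(1)
    return runs,sat[160:200].astype(int)
if __name__=='__main__':
    for f in('I3.pkl','I4.pkl'): print(f,*meas(pickle.load(open(f,'rb'))[2]))
    print('now',*meas(ctrl.camera('wrist')))
E
python3 wr.py
```

```text
I3.pkl [(np.int64(198), np.int64(240))] [ 77  80  83  85  79  72  71  71  69  45 172 191 191 192 191 187 148 133
 134 140 135  99  76  41  21  21  21  20  20  20  20  19  80  90  35  21
  31  47  80  81]
I4.pkl [(np.int64(192), np.int64(239))] [141 141 142 140 128 104  99 108 128 144 150 150 146 105  23  20  20  20
  20  20  21  20  19  23  46  40  17  17  18  24  40  70  77  82  77  81
  79  80  79  79]
now [(np.int64(192), np.int64(239))] [143 136 108 102 112 130 145 151 150 148 148 153 160 108  23  20  20  21
  19  20  20  19  20  40  63  42  17  17  18  24  40  70  78  80  78  78
  79  80  79  81]
```

>>> step_arm(
  gripper=[0.6,0.6,0.6,0.6,0.6],
  delta_pos=[
    [0,0,0],
    [0,0,0],
    [0,0,0],
    [0,0,0],
    [0,0,0],
  ],
  turn=[0,0,0,0,0],
)

```text
time_s: 20.5
ee_pos: [0.529, 0.1637, 0.2666]
tool_rot: [[0.557, -0.825, -0.096], [0.06, -0.076, 0.995], [-0.828, -0.56, 0.007]]
force: [-0.6, -0.1, -3.9]
width: 0.0342
```

```bash
python3 wr.py | tail -1; python3 st.py
```

```text
79  78  79  76]
20.55
[ 0.3821 -0.0469 -0.6525  0.3883 -0.1525  0.2424]
[0.529  0.1637 0.2664]
[[ 0.5568 -0.825  -0.0964]
 [ 0.06   -0.0758  0.9953]
 [-0.8285 -0.56    0.0073]]
0.03415806478945199
[ 0.9986  0.0896 -3.3982]
to pre [ 0.0058  0.0073 -0.0005]
```

```bash
cat > wm.py <<'E'
from h import *
def rowy(row,x):   # tool y of a point at tool x seen at wrist row, symmetry plane
    k=(row-191.96)/286.487;dx=x+.1195
    dy=(-.3215*dx-k*.9469*dx)/(.9469-k*.3215);return dy+.0846
if __name__=='__main__':
    from wr import meas
    W=ctrl.camera('wrist');runs,sat=meas(W);lo=np.nonzero((sat[5:25]<35))[0][0]+165
    print(runs,'rim row',lo,sat)
    m=rowy(lo-.5,.0955)-.0115;b=rowy(runs[0][0]-2,.0555)-.018
    print('mouth y',m,'barrel y',b,'slope',(m-b)/.04)
    from st import *
    d=np.arctan2(m-b,.04);ax=o['tool_rot']@np.array([np.cos(d),np.sin(d),0]);print('gun axis',ax,'lean',np.degrees(np.arccos(-ax[2])))
E
python3 wm.py; python3 -c "
from wm import *
for n,rim,bb in(('I3',183,198),('I4',173.8,192)): print(n,rowy(rim,.0955)-.0115,rowy(bb-2,.0555)-.018)"
```

```text
[(np.int64(192), np.int64(239))] rim row 173 [118 131 145 153 153 152 152 155 161 174 172  98  74  27  19  20  20  21
  19  19  20  20  19  40  58  38  17  17  17  24  40  71  79  77  76  79
  78  79  80  78]
mouth y 0.016021811524299132 barrel y 0.00851461463600264 slope 0.1876799222074123
20.6
[ 0.382  -0.0467 -0.6527  0.3883 -0.1525  0.2424]
[0.529  0.1637 0.2662]
[[ 0.5565 -0.8252 -0.0963]
 [ 0.0599 -0.0758  0.9953]
 [-0.8287 -0.5597  0.0072]]
0.03387641776926978
[ 0.5558 -0.6927 -3.8473]
to pre [ 0.0057  0.0071 -0.0005]
gun axis [ 0.3948  0.0448 -0.9177] lean 23.41074263130218
I3 0.007521850144044131 0.004416868842241416
I4 0.014980668021886943 0.00851461463600264
```

```bash
python3 - <<'E'
from h import *
W=ctrl.camera('wrist');o=ctrl.observe();T=o['ee_pos'];R=o['tool_rot']
b,g,r=[W['img'][...,i].astype(int) for i in range(3)]
m=((r>150)&(g<90)&(b<90)).astype('uint8');n_,l,s,ce=cv2.connectedComponentsWithStats(m)
for i in range(1,n_):
    if s[i,4]>30 and 280<ce[i,0]<360: print('disc comp',s[i],ce[i])
P=np.array([.6007,.170,.1275]);n=np.array([-.498,-.047,.866]);C=P-.0195*n
u=np.cross(n,[0,1,0]);u/=np.linalg.norm(u);v=np.cross(n,u)
q=np.array([proj(W,C+.0135*(np.cos(t)*u+np.sin(t)*v)) for t in np.linspace(0,6.28,60)])
print('pred disc',q.min(0),q.max(0),'ball',proj(W,P))
mo=T+R@np.array([.0955,.016,0]);print('mouth',mo,'axis pt dist',(mo-P)@n,'tool-frame ball',R.T@(P-T),'n in tool',R.T@n)
E
```

```text
disc comp [306 147  26  25 332] [318.3373 157.3193]
pred disc [306.0284 146.4065] [331.7988 171.2966] ball [318.9269 164.6799]
mouth [0.5689 0.1681 0.178 ] axis pt dist 0.05962099615739729 tool-frame ball [ 0.1551  0.0179 -0.0015] n in tool [-0.9976 -0.07    0.0074]
```

>>> step_arm(
  gripper=[0.6,0.6,0.6,0.6,0.6],
  delta_pos=[
    [0.009,0,0],
    [0.009,0.001,-0.001],
    [0.009,0,0],
    [0.009,0.001,-0.0005],
    [0.006,0,0],
  ],
  turn=[0,0,0,0,0],
)

```text
time_s: 21.07
ee_pos: [0.5507, 0.1641, 0.2277]
tool_rot: [[0.554, -0.827, -0.096], [0.059, -0.076, 0.995], [-0.83, -0.557, 0.006]]
force: [-0.9, -0.5, -4.3]
width: 0.0338
```

>>> step_arm(
  gripper=[0.6,0.6,0.6,0.6,0.6],
  delta_pos=[
    [0,0,0],
    [0,0,0],
    [0,0,0],
    [0,0,0],
    [0,0,0],
  ],
  turn=[0,0,0,0,0],
)

```text
time_s: 21.48
ee_pos: [0.5511, 0.1646, 0.2306]
tool_rot: [[0.557, -0.825, -0.096], [0.06, -0.076, 0.995], [-0.828, -0.56, 0.007]]
force: [0.5, -0.4, -3.1]
width: 0.0338
```

```bash
cat >> st.py <<'E'
P=np.array([.6007,.170,.1275]);R=o['tool_rot'];print('ball in tool',R.T@(P-o['ee_pos']),'n',R.T@n,'force in tool',R.T@o['force'])
E
python3 wm.py
```

```text
[(np.int64(192), np.int64(239))] rim row 174 [191 193 192 189 155 132 133 138 144 138 105  96  88  49  22  21  21  21
  20  20  20  20  20  50  82  53  18  19  19  25  41  74  83  80  82  81
  84  80  82  81]
mouth y 0.015221210558614962 barrel y 0.00851461463600264 slope 0.16766489806530807
21.5333
[ 0.3642  0.0247 -0.6876  0.2792 -0.1428  0.2273]
[0.551  0.1646 0.2306]
[[ 0.5571 -0.8249 -0.0963]
 [ 0.06   -0.0757  0.9953]
 [-0.8283 -0.5603  0.0074]]
0.034097014416318995
[ 0.1475  0.2418 -3.8456]
to pre [-0.0362  0.0055  0.0009]
ball in tool [ 0.1134  0.0164 -0.0002] n [-0.9975 -0.0708  0.0076] force in tool [3.2819 2.0146 0.1981]
gun axis [ 0.413   0.0467 -0.9095] lean 24.560053177595055
```

>>> step_arm(
  gripper=[0.6,0.6,0.6,0.6,0.6],
  delta_pos=[
    [0.006,0.001,0],
    [0.006,0.001,0],
    [0.003,0.001,0],
    [0.002,0.001,0],
    [0,0,0],
  ],
  turn=[0,0,0,0,0],
)

```text
time_s: 21.95
ee_pos: [0.5566, 0.165, 0.2125]
tool_rot: [[0.555, -0.826, -0.096], [0.059, -0.076, 0.995], [-0.83, -0.558, 0.007]]
force: [-0.5, -0.8, -4.2]
width: 0.0338
```

>>> step_arm(
  gripper=[0.6,0.6,0.6],
  delta_pos=[
    [0,0,0],
    [0,0,0],
    [0,0,0],
  ],
  turn=[0,0,0],
)

```text
time_s: 22.2
ee_pos: [0.5571, 0.1652, 0.2139]
tool_rot: [[0.557, -0.825, -0.096], [0.06, -0.076, 0.995], [-0.829, -0.56, 0.007]]
force: [0.2, -0.2, -3.3]
width: 0.034
```

```bash
python3 wm.py
```

```text
[(np.int64(192), np.int64(239))] rim row 165 [ 77  77  76  75  71  32 138 183 181 183 191 191 189 127  23  22  21  22
  21  21  21  21  20  33  50  34  18  18  18  26  42  76  84  83  84  83
  83  84  85  84]
mouth y 0.022360456746103517 barrel y 0.00851461463600264 slope 0.3461460527525219
22.25
[ 0.3605  0.0539 -0.7071  0.2306 -0.1408  0.2242]
[0.5572 0.1653 0.2139]
[[ 0.5566 -0.8252 -0.0963]
 [ 0.0599 -0.0757  0.9953]
 [-0.8286 -0.5598  0.0072]]
0.03414397736827599
[-0.3015  0.9813 -3.1774]
to pre [-0.0534  0.0012  0.001 ]
ball in tool [ 0.0961  0.0121 -0.0001] n [-0.9976 -0.0703  0.0074] force in tool [2.5237 1.9532 0.9827]
gun axis [ 0.2561  0.0318 -0.9661] lean 14.955566780165421
```

>>> step_arm(
  gripper=[0.6,0.6,0.6,0.6,0.6],
  delta_pos=[
    [0.002,0,0],
    [0.002,0.001,0],
    [0.002,0.001,0],
    [0.002,0.001,0],
    [0,0,0],
  ],
  turn=[0,0,0,0,0],
)

```text
time_s: 22.67
ee_pos: [0.5613, 0.1659, 0.2075]
tool_rot: [[0.561, -0.822, -0.096], [0.06, -0.075, 0.995], [-0.826, -0.564, 0.008]]
force: [2.3, -1.0, 2.3]
width: 0.0339
```

>>> step_arm(
  gripper=[0.6,0.6,0.6],
  delta_pos=[
    [0,0,0],
    [0,0,0],
    [0,0,0],
  ],
  turn=[0,0,0],
)

```text
time_s: 22.92
ee_pos: [0.5609, 0.1659, 0.2074]
tool_rot: [[0.56, -0.823, -0.096], [0.06, -0.075, 0.995], [-0.826, -0.563, 0.008]]
force: [3.1, -0.7, 3.3]
width: 0.034
```

```bash
python3 wm.py
```

```text
[(np.int64(192), np.int64(239))] rim row 175 [ 87  85  80  78  78  75  73  45  70 136 151 151 153 147  74  24  21  22
  21  21  21  21  21  21  34  50  31  18  19  21  34  52  86  85  83  84
  84  85  85  83]
mouth y 0.014418750406001348 barrel y 0.00851461463600264 slope 0.1476033942499677
22.9667
[ 0.3592  0.0668 -0.7166  0.204  -0.1408  0.2233]
[0.5608 0.1659 0.2073]
[[ 0.56   -0.823  -0.0959]
 [ 0.0604 -0.0749  0.9954]
 [-0.8263 -0.5632  0.0078]]
0.033963562441321433
[ 3.1402 -0.2839  4.2996]
to pre [-0.061   0.0004  0.0008]
ball in tool [ 0.0885  0.0118 -0.0003] n [-0.9973 -0.0743  0.0077] force in tool [-1.8115 -4.9843 -0.5503]
gun axis [ 0.4338  0.0488 -0.8997] lean 25.882737823356162
```

>>> step_arm(
  gripper=[0.6,0.6,0.6,0.6,0.6],
  delta_pos=[
    [0,0.0015,0],
    [0,0.0015,0],
    [0,0.0015,0],
    [0,0.0015,0],
    [0,0.001,0],
  ],
  turn=[0,0,0,0,0],
)

```text
time_s: 23.38
ee_pos: [0.5583, 0.1655, 0.2066]
tool_rot: [[0.567, -0.818, -0.094], [0.06, -0.073, 0.996], [-0.822, -0.57, 0.008]]
force: [8.9, -2.2, 6.8]
width: 0.0336
```

>>> step_arm(
  gripper=[0.6,0.6,0.6],
  delta_pos=[
    [0,0,0],
    [0,0,0],
    [0,0,0],
  ],
  turn=[0,0,0],
)

```text
time_s: 23.63
ee_pos: [0.5583, 0.1655, 0.2066]
tool_rot: [[0.567, -0.819, -0.094], [0.06, -0.073, 0.996], [-0.822, -0.57, 0.008]]
force: [7.1, -2.1, 7.1]
width: 0.0336
```

```bash
python3 wm.py
```

```text
[(np.int64(193), np.int64(239))] rim row 176 [ 87  86  86  80  78  79  78  74  73  35  90 143 154 153 142  70  26  22
  22  20  22  21  21  20  20  39  49  27  18  19  24  41  71  82  81  84
  83  83  81  82]
mouth y 0.013614424582714797 barrel y 0.007835699427811735 slope 0.1444681288725765
23.6833
[ 0.3625  0.0614 -0.7306  0.188  -0.1454  0.2264]
[0.5583 0.1655 0.2066]
[[ 0.5666 -0.8186 -0.0941]
 [ 0.06   -0.0729  0.9955]
 [-0.8218 -0.5698  0.0078]]
0.03409213957792049
[ 8.9604 -1.6167  7.6433]
to pre [-0.0601 -0.0026  0.0009]
ball in tool [ 0.0893  0.01   -0.0001] n [-0.9967 -0.0823  0.0068] force in tool [ -1.3007 -11.5717  -2.3929]
gun axis [ 0.4438  0.049  -0.8948] lean 26.517582733803273
```

```bash
cat > edge.py <<'E'
from h import *
def edge(c,side,pc,rows):
    im=cv2.GaussianBlur(c['img'],(0,0),.6).astype(float);q=im[...,1]/(im[...,2]+1);out=[]
    for r in rows:
        x=int(round(pc(r)))
        while q[r,x]<.4 and 0<x<638: x+=side
        a,b=q[r,x-side],q[r,x];out.append(x-side+side*(.4-a)/(b-a))
    out=np.array(out);k=np.polyfit(rows,out,1);res=out-np.polyval(k,rows);ok=abs(res)<.7
    k=np.polyfit(np.array(rows)[ok],out[ok],1);return np.degrees(np.arctan(k[0])),np.polyval(k,np.mean(rows)),np.round(out,1)
def run(S,D,T,R,y0=.004):
    n=np.array([.498,.047,-.866])
    for nm,c,side in(('S',S,1),('D',D,-1)):
        base=T+R@np.array([.01,y0*0,0])
        pts=[base+R@np.array([x,y0,0]) for x in(.022,.042)]
        a,b=proj(c,pts[0]),proj(c,pts[1]);rows=list(range(int(a[1])+1,int(b[1])))
        f=lambda r:a[0]+(b[0]-a[0])*(r-a[1])/(b[1]-a[1])
        ang,x,out=edge(c,side,f,rows)
        print(nm,'rows',rows[0],rows[-1],'angle %.1f'%ang,out)
        for lean in(20,24,27,30,33):
            l=np.radians(lean);ax=np.array([np.sin(l)*.9956,np.sin(l)*.094,-np.cos(l)]);E=[]
            for s in(.02,.045):
                p=T+R@np.array([.01,0,0])+ax*s;v=p-c['pose'][:3,3];w=np.cross(ax,v);w/=np.linalg.norm(w)
                e=sorted([proj(c,p+.018*w),proj(c,p-.018*w)],key=lambda a:a[0]);E.append(e[1] if side>0 else e[0])
            d=E[1]-E[0];print('  lean',lean,'%.1f'%np.degrees(np.arctan2(d[0],d[1])),end='')
        print()
E
python3 - <<'E'
from edge import *
S=ctrl.camera('scene');D=ctrl.camera('side');o=ctrl.observe();run(S,D,o['ee_pos'],o['tool_rot'])
import pickle;I=pickle.load(open('I4.pkl','rb'));print('I4');run(I[0],I[1],np.array([.527,.163,.262]),o['tool_rot'],.008)
E
```

```text
S rows 158 162 angle -38.0 [363.2 363.  362.3 361.4 360. ]
  lean 20 16.4  lean 24 19.9  lean 27 22.5  lean 30 25.0  lean 33 27.5
D rows 165 168 angle 40.1 [279.1 279.9 279.9 276.3]
  lean 20 24.6  lean 24 29.2  lean 27 32.8  lean 30 36.6  lean 33 40.5
I4
S rows 137 142 angle -17.6 [351.5 352.3 352.8 352.3 351.3 349.8]
  lean 20 16.6  lean 24 20.0  lean 27 22.6  lean 30 25.0  lean 33 27.4
D rows 150 153 angle 41.7 [267.2 269.1 263.4 268.5]
  lean 20 25.1  lean 24 29.5  lean 27 33.0  lean 30 36.6  lean 33 40.3edge.py:9: RankWarning: Polyfit may be poorly conditioned
  k=np.polyfit(np.array(rows)[ok],out[ok],1);return np.degrees(np.arctan(k[0])),np.polyval(k,np.mean(rows)),np.round(out,1)
edge.py:9: RankWarning: Polyfit may be poorly conditioned
  k=np.polyfit(np.array(rows)[ok],out[ok],1);return np.degrees(np.arctan(k[0])),np.polyval(k,np.mean(rows)),np.round(out,1)
```

>>> step_arm(
  gripper=[0.6,0.6,0.6,0.6,0.6],
  delta_pos=[
    [0,-0.0015,0],
    [0,-0.0015,0],
    [0.001,-0.001,0],
    [0.0015,0,0],
    [0.0015,0,0],
  ],
  turn=[0,0,0,0,0],
)

```text
time_s: 24.2
ee_pos: [0.5618, 0.1658, 0.2043]
tool_rot: [[0.563, -0.821, -0.095], [0.06, -0.074, 0.995], [-0.824, -0.567, 0.008]]
force: [0.4, -3.4, 12.1]
width: 0.034
```

>>> step_arm(
  gripper=[0.6,0.6,0.6,0.6,0.6],
  delta_pos=[
    [0.0015,0,0],
    [0.0015,0,0],
    [0.0015,0,0],
    [0,0,0],
    [0,0,0],
  ],
  turn=[0,0,0,0,0],
)

```text
time_s: 24.62
ee_pos: [0.5646, 0.1656, 0.1997]
tool_rot: [[0.563, -0.821, -0.094], [0.058, -0.074, 0.996], [-0.824, -0.566, 0.006]]
force: [11.3, -1.8, 0.3]
width: 0.034
```

```bash
python3 wm.py
```

```text
[(np.int64(193), np.int64(239))] rim row 171 [ 83  86  85  85  81  75  75  75  73  74  72  28 100 144 121  49  22  22
  22  21  21  20  22  21  21  52  49  19  18  20  25  42  75  84  83  83
  83  85  84  84]
mouth y 0.017617461679981152 barrel y 0.007835699427811735 slope 0.24454405630423542
24.6667
[ 0.3574  0.0816 -0.7269  0.1757 -0.1427  0.2222]
[0.5647 0.1656 0.1996]
[[ 0.563  -0.8211 -0.0939]
 [ 0.0584 -0.0737  0.9956]
 [-0.8244 -0.566   0.0064]]
0.033507574649572276
[10.9431 -2.1098  0.427 ]
to pre [-0.0695 -0.0011  0.0014]
ball in tool [0.08   0.0109 0.0006] n [-0.997  -0.0778  0.0055] force in tool [ 5.686  -9.0714 -3.1248]
gun axis [ 0.3519  0.0392 -0.9352] lean 20.734698168914324
```

>>> step_arm(
  gripper=[0.6,0.6,0.6,0.6,0.6],
  delta_pos=[
    [0,0,0],
    [0,0,0],
    [0,0.001,0],
    [0,0.001,0],
    [0,0.001,0],
  ],
  turn=[0,0,0,0,0],
  force=35,
)

```text
time_s: 25.08
ee_pos: [0.564, 0.1656, 0.1991]
tool_rot: [[0.566, -0.819, -0.093], [0.058, -0.073, 0.996], [-0.822, -0.569, 0.007]]
force: [16.1, -1.3, -0.5]
width: 0.0335
```

>>> step_arm(
  gripper=[0.6,0.6,0.6],
  delta_pos=[
    [0,0,0],
    [0,0,0],
    [0,0,0],
  ],
  turn=[0,0,0],
)

```text
time_s: 25.33
ee_pos: [0.5641, 0.1656, 0.1992]
tool_rot: [[0.566, -0.819, -0.093], [0.058, -0.073, 0.996], [-0.822, -0.569, 0.007]]
force: [14.7, -0.4, -0.3]
width: 0.0336
```

```bash
python3 wm.py
```

```text
[(np.int64(193), np.int64(238))] rim row 176 [ 83  85  84  84  87  82  77  75  74  74  74  65  48 126 133  67  26  21
  22  21  20  21  21  20  20  38  53  31  19  19  24  42  69  84  83  82
  84  87  83  84]
mouth y 0.013614424582714797 barrel y 0.007835699427811735 slope 0.1444681288725765
25.3833
[ 0.3586  0.0805 -0.7324  0.1681 -0.1444  0.2235]
[0.5641 0.1656 0.1991]
[[ 0.5659 -0.8192 -0.0931]
 [ 0.0584 -0.0728  0.9956]
 [-0.8224 -0.5689  0.0066]]
0.0339972885831456
[14.5596 -1.2807 -0.7387]
to pre [-0.0696 -0.0021  0.0013]
ball in tool [0.0799 0.0104 0.0005] n [-0.9968 -0.0813  0.0053] force in tool [  8.7723 -11.4136  -2.6355]
gun axis [ 0.443   0.0474 -0.8953] lean 26.45585616412212
```

```bash
python3 -c "
from h import *
S=ctrl.camera('scene');D=ctrl.camera('side')
a=crop(S['img'],340,135,50,65,8);b=crop(D['img'],268,145,50,65,8)
for im in(a,b):
  for k in range(0,520,80): cv2.putText(im,str(k),(0,k+8),0,.35,(255,255,255),1);cv2.line(im,(k,0),(k,6),(255,255,255),1)
n=np.array([-.498,-.047,.866]);P=np.array([.6007,.170,.1275])
for c,x0,y0 in((S,340,135),(D,268,145)):
  q=[(proj(c,P+n*k)-(x0,y0)+.44)*8 for k in(-.02,0,.0264,.0664)];print(*q)
cv2.imwrite('pics/c9.png',np.hstack([a,b]))"
```

```text
[235.0209 371.0784] [212.0686 322.9303] [181.2744 258.3318] [133.505  158.1237]
[221.3205 312.9798] [195.0673 276.5977] [159.34  227.086] [102.743  148.6528]
```

View pics/c9.png

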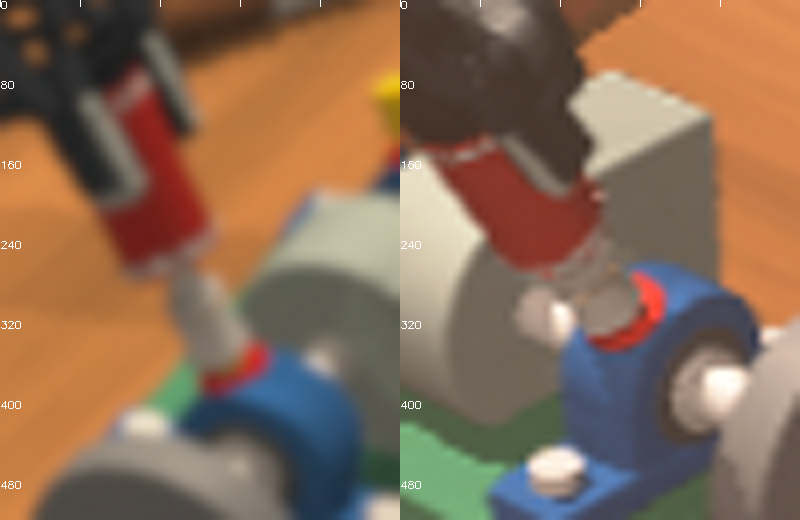

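Count: 12, none left. The coupler is on the nipple with its mouth at the red disc. The barrel's bottom centre is within about 2 mm of the predicted nipple axis in both views, so the gun is square to within a few degrees. Next I'll relieve the side force, firm up the grip and push in along the axis.

>>> step_arm(
  gripper=[0.6,0.6,0.6,0.6,0.6],
  delta_pos=[
    [0,-0.0015,0],
    [0,-0.0015,0],
    [0,-0.001,0],
    [0,0,0],
    [0,0,0],
  ],
  turn=[0,0,0,0,0],
  force=120,
)

```text
time_s: 25.9
ee_pos: [0.5651, 0.1656, 0.1994]
tool_rot: [[0.562, -0.822, -0.094], [0.058, -0.074, 0.996], [-0.825, -0.565, 0.006]]
force: [10.5, -1.5, -0.1]
width: 0.0337
```

>>> step_arm(
  gripper=[0.6,0.6,0.6,0.6,0.6],
  delta_pos=[
    [0.002,0,0],
    [0.002,0,0],
    [0.002,0,0],
    [0.002,0,0],
    [0,0,0],
  ],
  turn=[0,0,0,0,0],
)

```text
time_s: 26.32
ee_pos: [0.569, 0.1661, 0.1936]
tool_rot: [[0.562, -0.822, -0.095], [0.059, -0.074, 0.996], [-0.825, -0.565, 0.007]]
force: [-0.6, -3.3, 12.5]
width: 0.0339
```

```bash
python3 st.py
```

```text
26.3167
[ 0.3545  0.0965 -0.7281  0.1603 -0.1403  0.2196]
[0.569  0.1661 0.1936]
[[ 0.562  -0.8217 -0.0945]
 [ 0.0589 -0.0742  0.9955]
 [-0.8251 -0.565   0.0067]]
0.03393995122309787
[-0.5689 -3.3406 12.4873]
to pre [-0.0769 -0.0008  0.0013]
ball in tool [0.0726 0.011  0.0004] n [-0.9971 -0.0766  0.0061] force in tool [-10.8192  -6.3402  -3.188 ]
```

>>> step_arm(
  gripper=[0.6,0.6,0.6,0.6,0.6],
  delta_pos=[
    [0.002,0,0],
    [0.002,0,0],
    [0.002,-0.0005,-0.0005],
    [0.002,0,0],
    [0,0,0],
  ],
  turn=[0,0,0,0,0],
)

```text
time_s: 26.73
ee_pos: [0.5728, 0.1664, 0.1876]
tool_rot: [[0.561, -0.822, -0.096], [0.06, -0.075, 0.995], [-0.826, -0.564, 0.007]]
force: [-8.3, -3.7, 20.4]
width: 0.0339
```

>>> step_arm(
  gripper=[0.6,0.6,0.6],
  delta_pos=[
    [0,0,0],
    [0,0,0],
    [0,0,0],
  ],
  turn=[0,0,0],
)

```text
time_s: 26.98
ee_pos: [0.5728, 0.1664, 0.1877]
tool_rot: [[0.561, -0.822, -0.096], [0.06, -0.075, 0.995], [-0.825, -0.564, 0.007]]
force: [-7.8, -3.6, 19.6]
width: 0.0336
```

```bash
python3 wm.py
```

```text
[(np.int64(192), np.int64(239))] rim row 181 [ 77  80  80  81  85  86  87  85  86  83  77  75  74  74  73  73  41  73
 129  97  39  23  22  23  21  21  19  18  18  22  40  65  85  83  82  85
  84  85  84  84]
mouth y 0.009564581352424616 barrel y 0.00851461463600264 slope 0.026249167910549417
27.0333
[ 0.3512  0.1103 -0.7307  0.144  -0.1371  0.2163]
[0.5728 0.1664 0.1877]
[[ 0.5612 -0.8221 -0.0956]
 [ 0.0601 -0.0748  0.9954]
 [-0.8255 -0.5644  0.0074]]
0.03359839706995012
[-7.517  -3.6543 19.7019]
to pre [-0.0839 -0.0009  0.0015]
ball in tool [0.0656 0.0107 0.0005] n [-0.9972 -0.0758  0.0073] force in tool [-20.7019  -4.6659  -2.7722]
gun axis [ 0.5394  0.0581 -0.84  ] lean 32.858046268098164
```

>>> step_arm(
  gripper=[0.6,0.6,0.6,0.6,0.6],
  delta_pos=[
    [0.0015,0,0],
    [0.0015,0,0],
    [0,0,0],
    [0,0,0],
    [0,0,0],
  ],
  turn=[0,0,0,0,0],
)

```text
time_s: 27.45
ee_pos: [0.5734, 0.1665, 0.1874]
tool_rot: [[0.562, -0.821, -0.096], [0.061, -0.075, 0.995], [-0.825, -0.566, 0.008]]
force: [-28.2, -6.6, 41.8]
width: 0.0338
```

```bash
python3 wm.py
```

```text
[(np.int64(192), np.int64(239))] rim row 176 [ 79  80  80  83  86  86  86  86  84  79  76  76  75  73  74  72  27 107
 127  60  23  22  22  23  21  20  19  18  20  26  43  76  84  85  85  84
  85  85  83  84]
mouth y 0.013614424582714797 barrel y 0.00851461463600264 slope 0.12749524866780393
27.5
[ 0.3508  0.1113 -0.7318  0.1403 -0.1368  0.2155]
[0.5734 0.1665 0.1874]
[[ 0.5624 -0.8212 -0.096 ]
 [ 0.0606 -0.0749  0.9953]
 [-0.8246 -0.5656  0.0076]]
0.03364277827254352
[-27.6551  -6.4686  41.4277]
to pre [-0.0845 -0.0007  0.0015]
ball in tool [0.0649 0.0112 0.0004] n [-0.9971 -0.0773  0.0076] force in tool [-50.1081  -0.2372  -3.4675]
gun axis [ 0.4541  0.0506 -0.8895] lean 27.18566374194601
```

>>> step_arm(
  gripper=[0.6,0.6,0.6,0.6,0.6],
  delta_pos=[
    [-0.0015,0,0],
    [0,0,0],
    [0,0,0],
    [0,0,0],
    [0,0,0],
  ],
  turn=[0,0,0,0,0],
)

```text
time_s: 27.92
ee_pos: [0.5731, 0.1664, 0.1875]
tool_rot: [[0.562, -0.822, -0.096], [0.06, -0.075, 0.995], [-0.825, -0.565, 0.007]]
force: [-17.5, -4.0, 31.1]
width: 0.0335
```

```bash
python3 st.py | tail -2
```

```text
to pre [-0.0842 -0.0009  0.0015]
ball in tool [0.0652 0.0109 0.0005] n [-0.9971 -0.0765  0.0074] force in tool [-35.7622  -2.859   -2.0941]
```

Stable: the axial push is about 39 N net, well above the 18 N spring, and it's held against the hard stop. I'm handing the job in.

```bash
python3 -c "
from workcell import ctrl
print(ctrl.close_job())"
```

```text
the job is handed in; nothing more can be done
None
```

The job is handed in, with the gun snapped onto the bare nipple and held pushed in against its stop. There is no verdict yet. It took about 28 s of the 64 s.

**What I did**
- I pulled the drawer to its stop (handle travel measured at 146 mm) and lifted out the gun.
- A move can only turn the tool about its own x axis. I leaned it about 34° by driving joint 4 against its range limit; the joint stayed inside its stated range.
- I pressed the coupler onto the bare nipple beside the wheel, then pushed the gun in. I did not deliberately touch the scraper, pliers or jar, and did not look at them again at the end.

**Last checks**
- **Snap:** the axial push dropped away and turned into a slight pull, which fits the coupler catching.
- **End of travel:** the gun then moved in about 14 mm, against 12 mm of pump travel, and met a hard stop. There, 3 mm more command gave 0.7 mm of motion and the force rose to about 53 N.
- **Held push:** I backed off to about 39 N net, which was steady at hand-in.

**Doubts**
- **Squareness:** the gun pivoted a few degrees in the grip. The fixed cameras put it within about 4° of the nipple's axis, but the wrist camera read the lean about 3.5° lower.
- **Side force:** the coupler carried up to about 14 N sideways while seating, down to about 5 N at the end.

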